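# Stir the drying beads in the dish with the rod

### The arm

A 7-joint arm with a two-finger parallel gripper is mounted at the origin on a cart in front of the work surface, level with it; the furniture and walls round the work are solid. World frame = base frame: x ahead of the robot, y to its left, z up, the work surface at z = 0. Lengths are in m, angles in rad, forces in N, time in s.
With the tool pointing down it reaches from about 0.425 to 0.825 m from the base axis. Payload 3.6 kg.
Tool frame: the origin (TCP) lies midway between the tips of the shut fingers; the grasp point (between the pads) lies 19 mm behind it; z points along the fingers, x is the direction in which the jaws open and shut, and the axes are right-handed (so a half turn about z gives the same grasp; the last joint's range is limited). The gripper opens to 85 mm and grips with 20 to 120 N. Pads are 22 mm wide; open, the fingers measure 114 mm over their backs; the gripper's body (76 mm by 85 mm) begins 54 mm behind the grasp point. The pads swing forward as they close: fully open they stand 13 mm farther back than shut.
Start: joints at [-1.133, 0.615, -0.013, 1.423, 0.008, 1.103, -0.04], TCP at [0.291, 0.581, 0.231] pointing down, gripper open.
Joint ranges: [-3.12, 3.12], [-0.3, 2.06], [-1.34, 1.32], [0.26, 2.42], [-1.36, 4.5], [0.01, 1.98], [-2.84, 2.84]. Speed limits (rad/s): [2.79, 2.79, 3.14, 3.14, 3.14, 3.14, 3.14].

### API

Orientations are given as a 3x3 rotation matrix whose columns are the frame's x, y, z axes.
In Python, from workcell import monitor, vision, workorder, recognise, tip_of gives the robot as it stands.
- The arm moves only by the tool servo_tool, never from a script. Its argument "rows" is a list of rows, each a list of 6 numbers: the shift along the tool's x, y, z in m, then the turn, a rotation vector about the tool's x, y, z in rad. A call has exactly 5 rows; each row is the pose to reach, as a shift and turn from the pose commanded when the call began, along the tool's axes at that moment; what a row does not reach only later rows make up. A row lasts 1/12 s, in which the tool goes at most 41.7 mm and 7.16 degrees, less where a joint would pass 70% of its speed; a pose out of reach is approached as far as the arm can. A call with a gripper value outside its range is refused whole. "hand" is the opening, from 0 (shut) to 1 (fully open), set as the call begins (left out, the last holds). The fingers move at their own pace and stop on an object; "squeeze" is the grip in N (left out, the last holds). Time passes only in rows, so rows that repeat a pose let the fingers close, or fill a call up. It gives the time, the measured TCP pose, the force and the opening at its end, in the units of the state.
- monitor.observe(): the state, without advancing time (a new reading comes with each control period).
- vision.camera(name): name is "side" or "top"; returns the picture (384x512x3 uint8, blue, green, red); there is no depth.
- vision.camera_info(name): a dict with "fx", "fy", "cx", "cy" (pixels), "k1" (the pictures are not rectified: a ray, as slopes to the right and down, at radius r is drawn at 1 + k1 r^2 times it, then the intrinsics apply), "T" (4x4, takes a point from camera to world coordinates). Camera axes: x right, y down, z forward; pixel columns grow to the right and rows downward; lengths in m; the calibration is good to about 2 mm. A picture is of the moment at which its call begins. camera_info takes no time and is no camera call.
- workorder.hand_in(): hands the job in, once; it reports no verdict.
Trained networks look in the newest picture that a camera, given by its name, has taken for a name from the list of things; names that differ only in an ending like _2 or _b are one class to them, and where a whole thing is asked for, a point or a joint stands for the part that bears it (a point fixed in the world has none). Each returns a list of dicts, best first, with "conf" (0 to 1); they miss things now and then, are a little off and sometimes report something else, mostly with a low value. They report only what shows in the picture. A call takes as long as a camera call.
- recognise(camera, query): "xy" ([column, row] in pixels, amid what is visible of it).
- tip_of(camera, query): "xy" ([column, row] in pixels: a listed point, or the origin of a listed thing).
The state is a dict: "time_s": time; "joints": joint angles; "dq": joint speeds; "effort": joint torques, N m; "eef_pos": TCP position; "tool_rot": TCP orientation; "wrist_force": force on the tool from outside, world axes, zero at the start; "wrist_torque": the same for the moment, N m; "grip_width": finger opening in m.
Only numpy, scipy, OpenCV 4.12 (cv2) and the standard library are available. Lean on these libraries where they do the work, as an engineer would, in place of code of your own. Each camera call takes 0.05 s, during which the arm holds its last target.

### The job

The washed ceramic beads are drying in one of the two steel dishes. Take the stirring rod out of its holder, stir the beads well with it, about three full turns round the dish with the tip down among them, then put the rod back upright in its holder and let go. Keep all the beads in the dish.

Things in the scene. Friction and masses are not known exactly. Their poses are not given: they have to be found in the camera images.
- rod_grip (a point): The stirring rod: middle of its black round rubber handle (18 mm thick, 57 mm long), gripped from above at any yaw. The rod is straight, 132 mm long, about 60 g, plain steel 12 mm thick below the handle, and starts standing upright in its holder. z axis: up along the rod. Its tip lies 103 mm below this point.
- rod_tip (a point): Centre of the flat lower end of the same rod (12 mm across), the end that stirs; 103 mm from the grip point. z axis: up along the rod.
- bead_dish: Round steel dish with the beads (an equal, empty one stands near by); does not slide. Origin: centre of its underside. 106 mm across the rim, 42 mm high; inside a flat floor 5 mm above the origin, radius 40 mm, and a wall leaning out to 50 mm. The beads start in a ring of 28 mm radius (centres), the middle free for the rod; a circle of 24 mm radius, tip 4 mm over the floor, sweeps them along.
- holder_mouth (a point): The rod's holder, standing fast: grey round foot, 64 mm across, and an upright tube with a funnel top. This point: centre of the funnel's mouth, 66 mm above the cart top. The mouth is 44 mm across inside and narrows within 20 mm to a bore 16 mm across, whose floor is 58 mm below this point; the rod's tip stands on that floor when home.
- bead_0_center (a point): Centre of bead 1 of five equal loose white ceramic smooth glazed balls, 20 mm across, about 12 g, lying on the floor of the bead dish.
- bead_1_center (a point): Centre of bead 2 of five equal loose white ceramic smooth glazed balls, 20 mm across, about 12 g, lying on the floor of the bead dish.
- bead_2_center (a point): Centre of bead 3 of five equal loose white ceramic smooth glazed balls, 20 mm across, about 12 g, lying on the floor of the bead dish.
- bead_3_center (a point): Centre of bead 4 of five equal loose white ceramic smooth glazed balls, 20 mm across, about 12 g, lying on the floor of the bead dish.
- bead_4_center (a point): Centre of bead 5 of five equal loose white ceramic smooth glazed balls, 20 mm across, about 12 g, lying on the floor of the bead dish.

How it is judged:
On the way, in this order (a step that is already met when the one before it is completed fails the run):
1. the rod's tip is down among the beads, on the robot's side of the dish (z of rod_tip in the frame of bead_dish below 0.022 m and horizontal distance between rod_tip and bead_dish below 0.05 m and x of rod_tip in the frame of bead_dish below -0.012 m), for 0.03 s.
2. then on the far side (z of rod_tip in the frame of bead_dish below 0.022 m and horizontal distance between rod_tip and bead_dish below 0.05 m and x of rod_tip in the frame of bead_dish above 0.012 m), for 0.03 s.
3. then on the left side (z of rod_tip in the frame of bead_dish below 0.022 m and horizontal distance between rod_tip and bead_dish below 0.05 m and x of rod_tip in the frame of bead_dish between -0.01 and 0.01 m and y of rod_tip in the frame of bead_dish above 0.012 m), for 0.03 s.
4. then on the right side, so that it has gone round (z of rod_tip in the frame of bead_dish below 0.022 m and horizontal distance between rod_tip and bead_dish below 0.05 m and x of rod_tip in the frame of bead_dish between -0.01 and 0.01 m and y of rod_tip in the frame of bead_dish below -0.012 m), for 0.03 s.
At the end, for the whole second after the job is handed in: The rod is released upright (leaning under 11 degrees) in its holder, tip within 12 mm of the bore's floor and axis. All five beads are in the dish, below its rim, and at least three of them lie more than 10 mm from where they started. The tip has gone round low in the dish on all four sides (horizontal distance between rod_tip and holder_mouth below 0.012 m and z of rod_tip in the frame of holder_mouth below -0.046 m and angle between rod_grip's own z axis and vertical below 0.2 rad and horizontal distance between each of bead_0_center, bead_1_center, bead_2_center, bead_3_center, bead_4_center and bead_dish below 0.047 m and z of each of bead_0_center, bead_1_center, bead_2_center, bead_3_center, bead_4_center in the frame of bead_dish below 0.042 m and (distance of each of bead_0_center, bead_1_center, bead_2_center from where it was at the start of the episode above 0.01 m or distance of each of bead_0_center, bead_1_center, bead_3_center from where it was at the start of the episode above 0.01 m or distance of each of bead_0_center, bead_1_center, bead_4_center from where it was at the start of the episode above 0.01 m or distance of each of bead_0_center, bead_2_center, bead_3_center from where it was at the start of the episode above 0.01 m or distance of each of bead_0_center, bead_2_center, bead_4_center from where it was at the start of the episode above 0.01 m or distance of each of bead_0_center, bead_3_center, bead_4_center from where it was at the start of the episode above 0.01 m or distance of each of bead_1_center, bead_2_center, bead_3_center from where it was at the start of the episode above 0.01 m or distance of each of bead_1_center, bead_2_center, bead_4_center from where it was at the start of the episode above 0.01 m or distance of each of bead_1_center, bead_3_center, bead_4_center from where it was at the start of the episode above 0.01 m or distance of each of bead_2_center, bead_3_center, bead_4_center from where it was at the start of the episode above 0.01 m)); the robot touches nothing.
It also fails if it takes over 72 s, if anything falls off the work surface, if the arm or the gripper's body presses on something with over 40 N, if the wrist force passes 120 N, or if a joint passes its speed limit or range.

## Working session

There is one attempt and no reset: what is moved stays moved. The work goes in short steps, Python scripts to look and compute and a tool call to move; the robot and the scene stay as the last step left them, time stands still between calls to the robot, and variables do not carry over. Pictures are saved under pics/ and viewed, and the job is handed in when it is done.

Besides the shell and the picture viewer there is one more tool, called after "Call:" by a JSON object that holds its "api" and its "payload", one argument or row to a line. servo_tool: Moves the arm, as the interface text tells. Its arguments: {"type":"object","properties":{"rows":{"type":"array"},"hand":{"type":"number"},"squeeze":{"type":"number"}},"required":["rows"]}

```bash
ls; mkdir -p pics
python3 - <<'E'
from workcell import monitor, vision, workorder, recognise, tip_of
import cv2,numpy as np
np.set_printoptions(precision=4,suppress=True)
s=monitor.observe()
print(s['time_s'],s['eef_pos'],s['tool_rot'],s['wrist_force'],s['grip_width'])
for c in('side','top'):
    im=vision.camera(c);cv2.imwrite(f'pics/{c}0.png',im);i=vision.camera_info(c);print(c,i)
    for q in('rod_grip','bead_dish','holder_mouth','bead_0_center'):
        print(q,[(np.round(d['xy'],1).tolist(),round(d['conf'],2)) for d in tip_of(c,q)])
E
```

```text
pics
0.0 [0.2904 0.5807 0.2301] [[ 0.4473  0.8944 -0.0011]
 [ 0.8944 -0.4473 -0.0023]
 [-0.0026  0.     -1.    ]] [ 0.6938 -0.3048 -0.1191] 0.08514589228185013
side {'fx': 483.1203474524546, 'fy': 483.1203474524546, 'cx': 254.11384009397912, 'cy': 189.2777530226157, 'k1': -0.09085945008004276, 'T': array([[-0.9427, -0.1754,  0.2839,  0.2641],
       [-0.3328,  0.4301, -0.8392,  0.9974],
       [ 0.0251, -0.8856, -0.4638,  0.4889],
       [ 0.    ,  0.    ,  0.    ,  1.    ]])}
rod_grip [([234.8, 157.8], 0.81)]
bead_dish [([271.5, 249.8], 0.81)]
holder_mouth [([232.8, 179.9], 0.81)]
bead_0_center [([254.9, 238.3], 0.56)]
top {'fx': 366.0067976555038, 'fy': 366.0067976555038, 'cx': 255.27654243199683, 'cy': 196.66317400851096, 'k1': 0.006050140159292928, 'T': array([[-0.1243, -0.961 ,  0.247 ,  0.3158],
       [-0.9922,  0.1195, -0.0343,  0.2821],
       [ 0.0035, -0.2493, -0.9684,  0.9259],
       [ 0.    ,  0.    ,  0.    ,  1.    ]])}
rod_grip [([273.0, 173.6], 0.41)]
bead_dish [([235.0, 236.7], 0.97), ([243.8, 231.1], 0.41)]
holder_mouth [([272.7, 177.6], 0.88)]
bead_0_center [([233.9, 224.7], 0.63)]
```

View pics/side0.png

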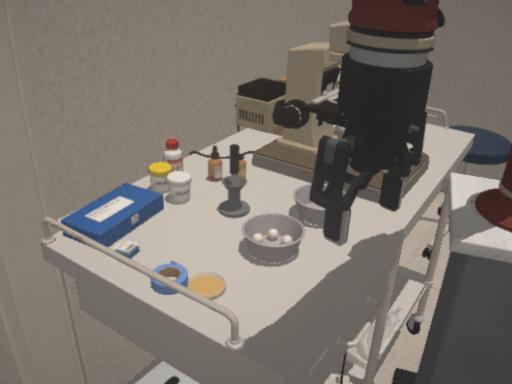

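View pics/top0.png

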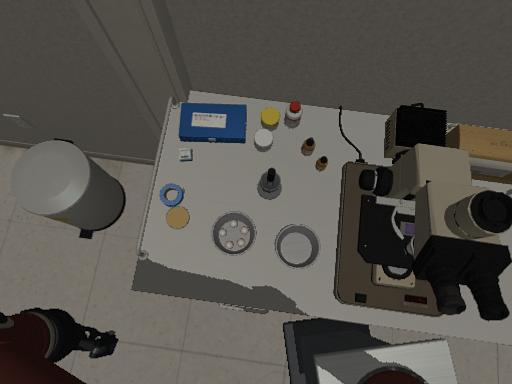

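```bash
cat > h.py <<'E'
import numpy as np, cv2
from workcell import monitor, vision, workorder, recognise, tip_of
np.set_printoptions(precision=4,suppress=True)
def K(i): return np.array([[i['fx'],0,i['cx']],[0,i['fy'],i['cy']],[0,0,1]]),np.array([i['k1'],0,0,0,0.])
def ray(c,xy):
    i=vision.camera_info(c);k,d=K(i)
    p=cv2.undistortPoints(np.array([[xy]],float),k,d)[0,0]
    v=i['T'][:3,:3]@np.array([p[0],p[1],1]);return i['T'][:3,3],v/np.linalg.norm(v)
def atz(c,xy,z):
    o,v=ray(c,xy);return o+v*(z-o[2])/v[2]
def tri(a,b):
    A=np.zeros((3,3));B=np.zeros(3)
    R=[ray('side',a),ray('top',b)]
    for o,v in R:
        P=np.eye(3)-np.outer(v,v);A+=P;B+=P@o
    x=np.linalg.solve(A,B)
    return x,[np.linalg.norm((np.eye(3)-np.outer(v,v))@(x-o)) for o,v in R]
def proj(c,pts):
    i=vision.camera_info(c);k,d=K(i);W=np.linalg.inv(i['T'])
    return cv2.projectPoints(np.asarray(pts,float).reshape(-1,3),cv2.Rodrigues(W[:3,:3])[0],W[:3,3],k,d)[0][:,0]
E
python3 - <<'E'
from h import *
print('grip',tri([234.8,157.8],[273,173.6]))
print('mouth',tri([232.8,179.9],[272.7,177.6]),atz('side',[232.8,179.9],.066),atz('top',[272.7,177.6],.066))
print('dish',tri([271.5,249.8],[235,236.7]),atz('side',[271.5,249.8],0),atz('top',[235,236.7],0))
E
```

```text
grip (array([0.5734, 0.2051, 0.1112]), [np.float64(0.00025436748570367576), np.float64(0.00025436748570376174)])
mouth (array([0.5786, 0.2026, 0.0617]), [np.float64(0.0005478694900411679), np.float64(0.000547869490041059)]) [0.5748 0.2108 0.066 ] [0.5778 0.2031 0.066 ]
dish (array([ 0.457 ,  0.314 , -0.0033]), [np.float64(0.0024537028568841646), np.float64(0.0024537028568842236)]) [0.4583 0.3184 0.    ] [0.4541 0.3134 0.    ]
```

The side view shows the bead dish at about (273,238), with the rod standing in its holder at about (235,160–195). In the top view the bead dish is at (234,234), the empty dish at (297,246) and the rod and holder at (270,183). The triangulated grip height of 0.111 matches the expected 0.008+0.103. Next I'll refine with overlays.

```bash
cat > ov.py <<'E'
from h import *
def circ(c,r,n=60):
    t=np.linspace(0,2*np.pi,n);return np.c_[c[0]+r*np.cos(t),c[1]+r*np.sin(t),np.full(n,c[2])]
def overlay(src,cam,cs,box,s,out):
    im=cv2.imread(src);x0,y0,x1,y1=box
    im=cv2.resize(im[y0:y1,x0:x1],None,fx=s,fy=s,interpolation=cv2.INTER_CUBIC)
    for c,r,col in cs:
        p=proj(cam,circ(c,r));p=((p-[x0,y0]+.5)*s).astype(int)
        cv2.polylines(im,[p],True,col,1)
    return im
E
python3 - <<'E'
from ov import *
d=np.array([.456,.315]);h=np.array([.575,.205])
G=(0,255,0);R=(0,0,255);Y=(0,255,255)
cs=[((*d,.042),.053,G),((*d,.005),.04,R),((*h,.0),.032,G),((*h,.066),.022,R),((*h,.111+.0285),.009,Y),((*h,.111-.0285),.009,Y)]
a=overlay('pics/side0.png','side',cs,(200,130,320,270),4,'')
b=overlay('pics/top0.png','top',cs,(200,150,300,270),4.5,'')
H=max(a.shape[0],b.shape[0]);o=np.zeros((H,a.shape[1]+b.shape[1],3),np.uint8)
o[:a.shape[0],:a.shape[1]]=a;o[:b.shape[0],a.shape[1]:]=b
o=cv2.convertScaleAbs(o[:,:],alpha=1.5);print(o.shape)
cv2.imwrite('pics/ov1.png',cv2.resize(o,(800,int(o.shape[0]*800/o.shape[1]))))
E
```

```text
(560, 930, 3)
```

View pics/ov1.png

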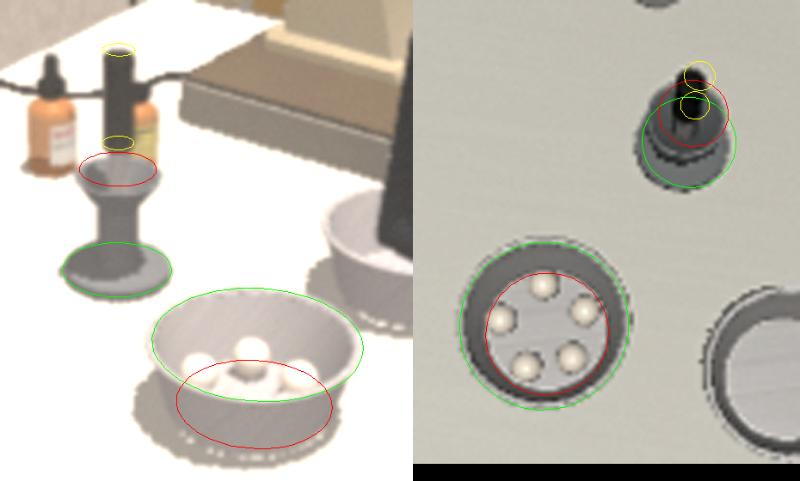

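The side overlay fits well. In the top view the holder needs about +1.5 mm in y and −1.5 mm in x. I'll settle on a compromise and check it against the joint fit of both views.

Run:
```python
from ov import *
d=np.array([.4555,.3155]);h=np.array([.5737,.2065])
G=(0,255,0);R=(0,0,255);Y=(0,255,255)
cs=[((*d,.042),.053,G),((*d,.005),.04,R),((*h,.0),.032,G),((*h,.066),.022,R),((*h,.111+.0285),.009,Y),((*h,.111-.0285),.009,Y)]
a=overlay('pics/side0.png','side',cs,(200,130,320,270),4,'')
b=overlay('pics/top0.png','top',cs,(200,150,300,270),4.5,'')
H=max(a.shape[0],b.shape[0]);o=np.zeros((H,a.shape[1]+b.shape[1],3),np.uint8)
o[:a.shape[0],:a.shape[1]]=a;o[:b.shape[0],a.shape[1]:]=b
cv2.imwrite('pics/ov2.png',cv2.resize(o,(800,int(o.shape[0]*800/o.shape[1]))))
s=monitor.observe();Rt=np.array(s['tool_rot']);p=np.array(s['eef_pos'])
print(Rt.T@(np.array([*h,.19])-p))
tgt=np.array([[1,0,0],[0,-1,0],[0,0,-1.]])
from scipy.spatial.transform import Rotation as Ro
print(Ro.from_matrix(Rt.T@tgt).as_rotvec(), s['joints'])
```

```text
[-0.2086  0.4207  0.0413]
[0.     0.0001 1.107 ] [-1.1335  0.6149 -0.0126  1.4235  0.0081  1.1034 -0.0404]
```

View pics/ov2.png

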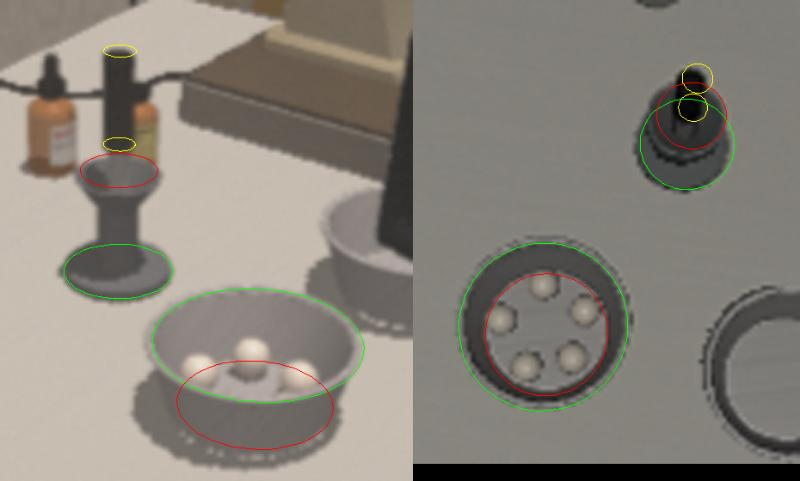

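Call:
{"api": "servo_tool", "payload": {
  "rows": [
    [-0.008, 0.016, 0, 0, 0, 0.08],
    [-0.022, 0.044, 0, 0, 0, 0.18],
    [-0.038, 0.076, 0, 0, 0, 0.29],
    [-0.054, 0.108, 0, 0, 0, 0.4],
    [-0.07, 0.141, 0, 0, 0, 0.5]
  ],
  "hand": 1,
  "squeeze": 80
}}

```text
time_s: 0.92
eef_pos: [0.386, 0.4546, 0.2315]
tool_rot: [[0.824, 0.567, 0.0], [0.567, -0.824, 0.0], [0.0, -0.0, -1.0]]
wrist_force: [0.4, 0.2, -0.0]
grip_width: 0.0852
```

```bash
cat >> h.py <<'E'
from scipy.spatial.transform import Rotation as Ro
TG=np.array([[1,0,0],[0,-1,0],[0,0,-1.]])
def st(goal=None):
    s=monitor.observe();R=np.array(s['tool_rot']);p=np.array(s['eef_pos'])
    print('t',round(s['time_s'],3),'p',p,'F',np.array(s['wrist_force']),'w',round(s['grip_width'],4))
    print('rot',Ro.from_matrix(R.T@TG).as_rotvec(),'j',np.array(s['joints']))
    if goal is not None: print('shift',R.T@(np.array(goal)-p))
E
python3 -c "
from h import *
st([.5737,.2065,.19])"
```

```text
t 0.917 p [0.386  0.4546 0.2315] F [ 0.4208  0.2062 -0.0065] w 0.0852
rot [-0.0004 -0.0002  0.6028] j [-0.9821  0.5311  0.1262  1.5901 -0.075   1.0248 -0.2313]
shift [0.0139 0.3108 0.0414]
```

Call:
{"api": "servo_tool", "payload": {
  "rows": [
    [0.001, 0.03, 0, 0, 0, 0.11],
    [0.003, 0.063, 0, 0, 0, 0.23],
    [0.005, 0.096, 0, 0, 0, 0.35],
    [0.006, 0.129, 0, 0, 0, 0.47],
    [0.007, 0.162, 0, 0, 0, 0.59]
  ]
}}

```text
time_s: 1.33
eef_pos: [0.4845, 0.3254, 0.2316]
tool_rot: [[1.0, 0.011, 0.0], [0.011, -1.0, 0.001], [0.0, -0.001, -1.0]]
wrist_force: [1.1, 0.3, -0.7]
grip_width: 0.0856
```

```bash
python3 -c "
from h import *
st([.5737,.2065,.19])"
```

```text
t 1.333 p [0.4845 0.3254 0.2316] F [ 1.055   0.3482 -0.6958] w 0.0856
rot [-0.0006 -0.0004  0.0114] j [-0.8154  0.5218  0.2957  1.6304 -0.1722  1.0144 -0.4543]
shift [0.0878 0.1199 0.0416]
```

Call:
{"api": "servo_tool", "payload": {
  "rows": [
    [0.02, 0.028, 0, 0, 0, 0.011],
    [0.042, 0.058, 0, 0, 0, 0.011],
    [0.064, 0.088, 0, 0, 0, 0.011],
    [0.08, 0.109, 0, 0, 0, 0.011],
    [0.088, 0.12, 0.01, 0, 0, 0.011]
  ]
}}

```text
time_s: 1.75
eef_pos: [0.5778, 0.2032, 0.2233]
tool_rot: [[1.0, -0.0, 0.007], [-0.0, -1.0, -0.001], [0.007, 0.001, -1.0]]
wrist_force: [1.0, -0.7, 0.5]
grip_width: 0.0851
```

```bash
python3 -c "
from ov import *
for c in ('side','top'): cv2.imwrite(f'pics/{c}1.png',vision.camera(c))
st([.5737,.2065,.093])
a=overlay('pics/side1.png','side',[],(160,20,360,220),4,'');cv2.imwrite('pics/s1.png',cv2.resize(a,(600,600)))
a=overlay('pics/top1.png','top',[],(200,100,340,220),4,'');cv2.imwrite('pics/t1.png',a)
"
```

```text
t 1.85 p [0.574  0.2048 0.2195] F [-1.4586 -0.4205 -0.3354] w 0.0854
rot [0.0025 0.0024 0.0007] j [-0.5602  0.5764  0.2996  1.5681 -0.1869  1.0287 -0.2084]
shift [-0.     -0.002   0.1265]
```

View pics/s1.png

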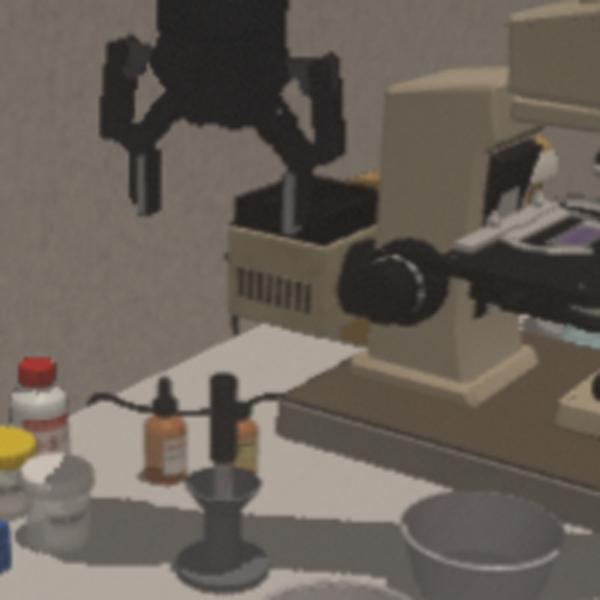

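View pics/t1.png

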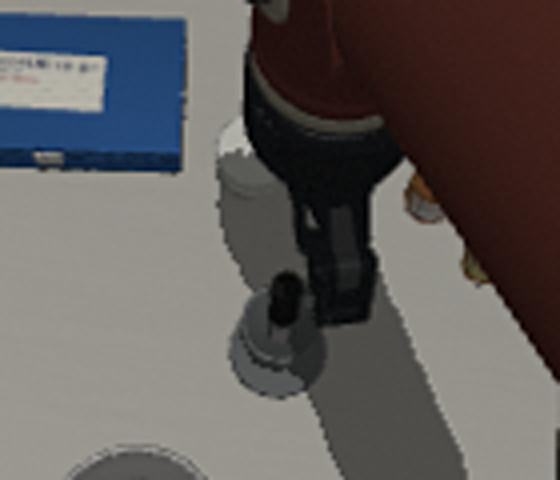

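```bash
python3 -c "
from ov import *
for c,b,s in (('side',(160,20),3),('top',(200,100),4)):
    for z in (.2195+.013,.111): print(c,z,[((proj(c,[[x,.2065,z]])[0]-b)*s).round().tolist() for x in (.574-.0425,.574,.574+.0425)])
"
```

```text
side 0.2325 [[290.0, 239.0], [224.0, 230.0], [159.0, 222.0]]
side 0.111 [[285.0, 425.0], [222.0, 414.0], [161.0, 404.0]]
top 0.2325 [[313.0, 299.0], [301.0, 219.0], [290.0, 142.0]]
top 0.111 [[300.0, 364.0], [290.0, 294.0], [280.0, 226.0]]
```

Fingertips look shifted towards −y relative to the prediction, at about (342,322) in the top crop. I'll check this with an explicit overlay.

Run:
```python
from ov import *
p=np.array([.574,.2048,.2195])
def box(cam,b,s,src,sz,yo):
    im=cv2.imread(src)[b[1]:b[1]+sz[1],b[0]:b[0]+sz[0]]
    im=cv2.resize(im,None,fx=s,fy=s,interpolation=cv2.INTER_CUBIC);im=cv2.convertScaleAbs(im,alpha=2.2,beta=20)
    for sg in(-1,1):
        for xx,col in((.0425,(0,255,0)),(.057,(0,0,255))):
            q=[[p[0]+sg*xx,p[1]+yo+dy,p[2]+dz] for dy,dz in((-.011,.013),(.011,.013),(.011,.043),(-.011,.043))]
            cv2.polylines(im,[((proj(cam,q)-b+.5)*s).astype(int)],True,col,1)
    q=proj(cam,[p]);cv2.circle(im,tuple(((q[0]-b+.5)*s).astype(int)),3,(255,255,0),-1)
    return im
a=box('side',(180,20),5,'pics/side1.png',(110,110),0);b=box('top',(240,110),5,'pics/top1.png',(75,110),0)
o=np.hstack([a,b]);print(o.shape);cv2.imwrite('pics/box1.png',cv2.resize(o,None,fx=.86,fy=.86))
```

```text
(550, 925, 3)
```

View pics/box1.png

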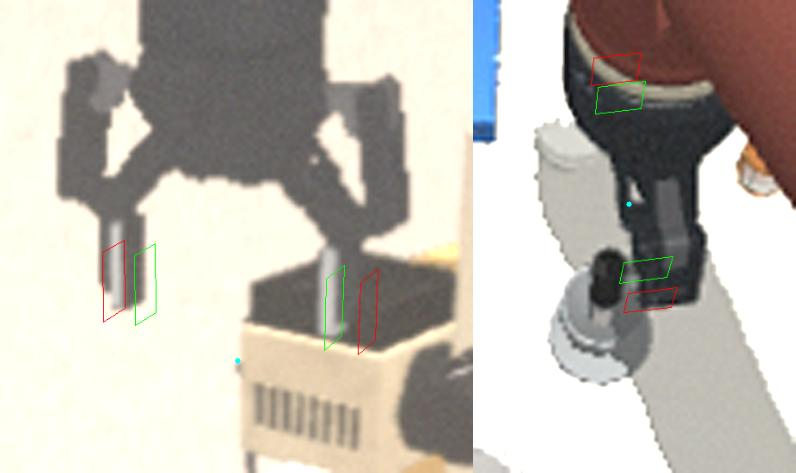

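```bash
cat > box.py <<'E'
from ov import *
def box(cam,b,s,src,sz,p,yo=0):
    im=cv2.imread(src)[b[1]:b[1]+sz[1],b[0]:b[0]+sz[0]]
    im=cv2.resize(im,None,fx=s,fy=s,interpolation=cv2.INTER_CUBIC);im=cv2.convertScaleAbs(im,alpha=2.2,beta=20)
    for sg in(-1,1):
        for xx,col in((.0425,(0,255,0)),(.057,(0,0,255))):
            q=[[p[0]+sg*xx,p[1]+yo+dy,p[2]+dz] for dy,dz in((-.011,.013),(.011,.013),(.011,.043),(-.011,.043))]
            cv2.polylines(im,[((proj(cam,q)-b+.5)*s).astype(int)],True,col,1)
    q=proj(cam,[p]);cv2.circle(im,tuple(((q[0]-b+.5)*s).astype(int)),3,(255,255,0),-1)
    return im
E
python3 - <<'E'
from box import *
for c in ('side','top'): cv2.imwrite(f'pics/{c}2.png',vision.camera(c))
st(); p=np.array(monitor.observe()['eef_pos'])
a=box('side',(180,20),5,'pics/side2.png',(110,110),p);b=box('top',(240,110),5,'pics/top2.png',(75,110),p)
o=np.hstack([a,b]);cv2.imwrite('pics/box2.png',cv2.resize(o,None,fx=.86,fy=.86))
E
```

```text
t 1.95 p [0.5722 0.2101 0.2203] F [-0.1239  0.6239 -0.0755] w 0.0857
rot [-0.0014  0.003   0.008 ] j [-0.5648  0.575   0.295   1.5674 -0.1882  1.0296 -0.2089]
```

View pics/box2.png

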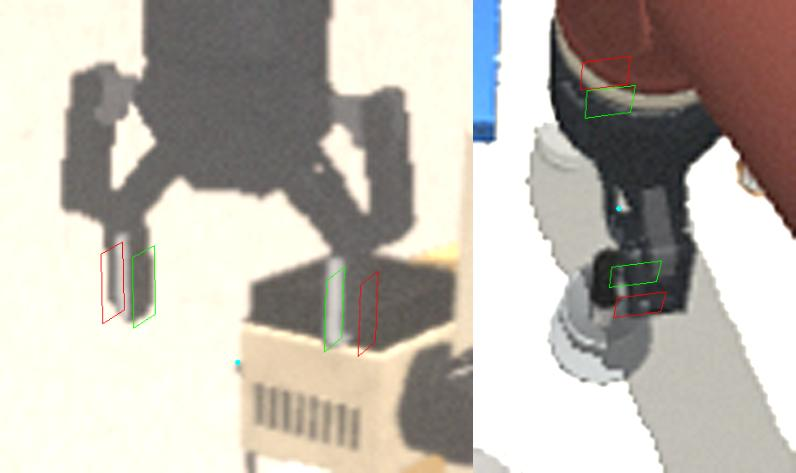

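The arm is still settling after the fast move. I'll hold it while descending a little.

Call:
{"api": "servo_tool", "payload": {
  "rows": [
    [0, 0, 0, 0, 0, 0],
    [0, 0, 0, 0, 0, 0],
    [0, 0, 0, 0, 0, 0],
    [0, 0, 0, 0, 0, 0],
    [0, 0, 0, 0, 0, 0]
  ]
}}

```text
time_s: 2.37
eef_pos: [0.5734, 0.2088, 0.2215]
tool_rot: [[1.0, 0.007, 0.0], [0.007, -1.0, 0.0], [0.0, -0.0, -1.0]]
wrist_force: [-1.4, -0.9, 0.1]
grip_width: 0.0854
```

Run:
```python
from box import *
for c in ('side','top'):
  cv2.imwrite(f'pics/{c}3.png',vision.camera(c)); st()
p=np.array(monitor.observe()['eef_pos'])
a=box('side',(180,20),5,'pics/side3.png',(110,110),p);b=box('top',(240,110),5,'pics/top3.png',(75,110),p)
o=np.hstack([a,b]);cv2.imwrite('pics/box3.png',cv2.resize(o,None,fx=.86,fy=.86))
```

```text
t 2.417 p [0.5735 0.2086 0.2215] F [-0.2537 -0.004  -0.073 ] w 0.0855
rot [-0.0002 -0.0001  0.0068] j [-0.5644  0.5739  0.2977  1.5661 -0.1871  1.0295 -0.2083]
t 2.467 p [0.5736 0.2084 0.2214] F [ 0.214   0.1768 -0.6397] w 0.0856
rot [-0.0001 -0.0001  0.0065] j [-0.5642  0.574   0.2978  1.5661 -0.187   1.0295 -0.2083]
```

View pics/box3.png

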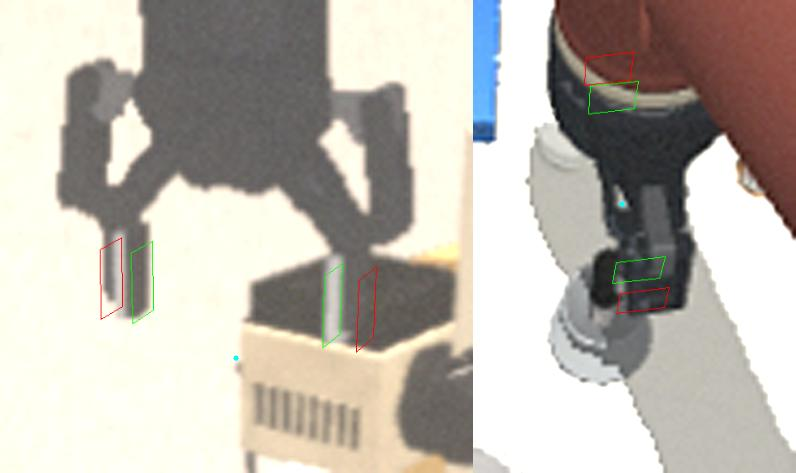

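The side view agrees with the state. The top view suggests the gripper is a few mm towards −y of the rod. Descending around the rod is safe in y, since the jaws open along x, so I'll go down and compare the two at equal height.

Call:
{"api": "servo_tool", "payload": {
  "rows": [
    [0, -0.001, 0.008, 0, 0, 0.003],
    [0, -0.002, 0.025, 0, 0, 0.006],
    [0, -0.002, 0.042, 0, 0, 0.006],
    [0, -0.002, 0.057, 0, 0, 0.006],
    [0, -0.002, 0.065, 0, 0, 0.006]
  ]
}}

```text
time_s: 2.88
eef_pos: [0.5723, 0.2098, 0.1538]
tool_rot: [[1.0, -0.0, -0.004], [-0.0, -1.0, -0.001], [-0.004, 0.001, -1.0]]
wrist_force: [-0.8, 0.4, -0.7]
grip_width: 0.0852
```

Call:
{"api": "servo_tool", "payload": {
  "rows": [
    [0, 0, 0.008, 0, 0, 0],
    [0, 0, 0.025, 0, 0, 0],
    [0, 0, 0.042, 0, 0, 0],
    [0, 0, 0.056, 0, 0, 0],
    [0, 0, 0.062, 0, 0, 0]
  ]
}}

```text
time_s: 3.3
eef_pos: [0.5728, 0.2098, 0.0925]
tool_rot: [[1.0, -0.0, -0.003], [-0.0, -1.0, -0.001], [-0.003, 0.001, -1.0]]
wrist_force: [-0.5, -0.8, -0.3]
grip_width: 0.0856
```

Call:
{"api": "servo_tool", "payload": {
  "rows": [
    [0, 0, 0, 0, 0, 0],
    [0, 0, 0, 0, 0, 0],
    [0, 0, 0, 0, 0, 0],
    [0, 0, 0, 0, 0, 0],
    [0, 0, 0, 0, 0, 0]
  ]
}}

```text
time_s: 3.72
eef_pos: [0.5743, 0.2103, 0.0953]
tool_rot: [[1.0, 0.0, 0.002], [0.0, -1.0, 0.001], [0.002, -0.001, -1.0]]
wrist_force: [0.7, -0.2, -0.5]
grip_width: 0.0854
```

Run:
```python
from box import *
for c in ('side','top'):
  cv2.imwrite(f'pics/{c}4.png',vision.camera(c)); st()
p=np.array(monitor.observe()['eef_pos'])
a=box('side',(180,90),5,'pics/side4.png',(110,110),p);b=box('top',(240,110),5,'pics/top4.png',(75,110),p)
o=np.hstack([a,b]);cv2.imwrite('pics/box4.png',cv2.resize(o,None,fx=.86,fy=.86))
```

```text
t 3.767 p [0.5742 0.2103 0.0951] F [1.0644 0.2804 0.275 ] w 0.0856
rot [-0.0006 -0.0014  0.0001] j [-0.5383  0.7201  0.2522  1.6917 -0.2416  0.7589 -0.1701]
t 3.817 p [0.574  0.2102 0.0949] F [ 0.397  -0.2507 -0.6931] w 0.0853
rot [-0.0004 -0.001   0.0001] j [-0.5383  0.7203  0.2522  1.6919 -0.2416  0.7589 -0.1701]
```

View pics/box4.png

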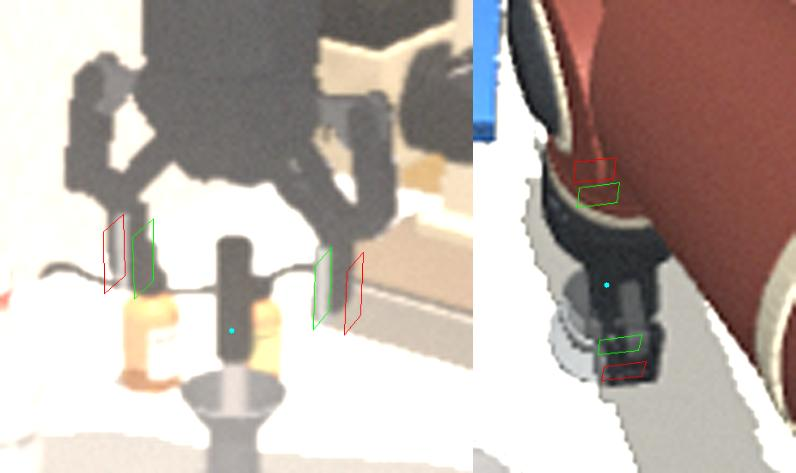

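The handle is centred between the fingers in the side view, with the rod at column 234 and the pads at about 150 and 315. The y difference is 0–4 mm. I'll nudge +y by 2 mm, go down 2 mm and close.

Call:
{"api": "servo_tool", "payload": {
  "rows": [
    [0, -0.001, 0.001, 0, 0, 0],
    [0, -0.002, 0.002, 0, 0, 0],
    [0, -0.002, 0.002, 0, 0, 0],
    [0, -0.002, 0.002, 0, 0, 0],
    [0, -0.002, 0.002, 0, 0, 0]
  ]
}}

```text
time_s: 4.23
eef_pos: [0.5737, 0.2121, 0.0922]
tool_rot: [[1.0, 0.0, -0.0], [0.0, -1.0, -0.0], [-0.0, 0.0, -1.0]]
wrist_force: [-0.1, 0.4, -0.5]
grip_width: 0.0855
```

Call:
{"api": "servo_tool", "payload": {
  "rows": [
    [0, 0, 0, 0, 0, 0],
    [0, 0, 0, 0, 0, 0],
    [0, 0, 0, 0, 0, 0],
    [0, 0, 0, 0, 0, 0],
    [0, 0, 0, 0, 0, 0]
  ],
  "hand": 0,
  "squeeze": 60
}}

```text
time_s: 4.65
eef_pos: [0.5737, 0.2121, 0.0923]
tool_rot: [[1.0, -0.0, -0.0], [-0.0, -1.0, -0.0], [-0.0, 0.0, -1.0]]
wrist_force: [-0.6, 0.7, 0.9]
grip_width: 0.0253
```

Call:
{"api": "servo_tool", "payload": {
  "rows": [
    [0, 0, 0, 0, 0, 0],
    [0, 0, 0, 0, 0, 0],
    [0, 0, 0, 0, 0, 0],
    [0, 0, 0, 0, 0, 0],
    [0, 0, 0, 0, 0, 0]
  ]
}}

```text
time_s: 5.07
eef_pos: [0.5738, 0.2121, 0.0924]
tool_rot: [[1.0, 0.0, 0.0], [0.0, -1.0, 0.0], [0.0, -0.0, -1.0]]
wrist_force: [-0.3, 0.2, 2.3]
grip_width: 0.0169
```

Run:
```python
from box import *
st()
for c in ('side','top'):
  cv2.imwrite(f'pics/{c}5.png',vision.camera(c)); st()
p=np.array(monitor.observe()['eef_pos'])
a=box('side',(180,90),5,'pics/side5.png',(110,110),p);b=box('top',(240,110),5,'pics/top5.png',(75,110),p)
o=np.hstack([a,b]);cv2.imwrite('pics/box5.png',cv2.resize(o,None,fx=.86,fy=.86))
```

```text
t 5.067 p [0.5738 0.2121 0.0924] F [-0.25    0.2352  2.3146] w 0.0169
rot [-0.0001 -0.0001  0.    ] j [-0.5407  0.7245  0.2515  1.6915 -0.2428  0.7561 -0.1724]
t 5.117 p [0.5738 0.2121 0.0925] F [-0.7081  0.1112  1.4124] w 0.0169
rot [-0.     -0.0002  0.    ] j [-0.5407  0.7245  0.2515  1.6915 -0.2427  0.756  -0.1724]
t 5.167 p [0.5738 0.2121 0.0924] F [ 0.3928 -0.7225  2.0303] w 0.0169
rot [-0.0001 -0.0002 -0.    ] j [-0.5407  0.7245  0.2515  1.6915 -0.2428  0.756  -0.1724]
```

View pics/box5.png

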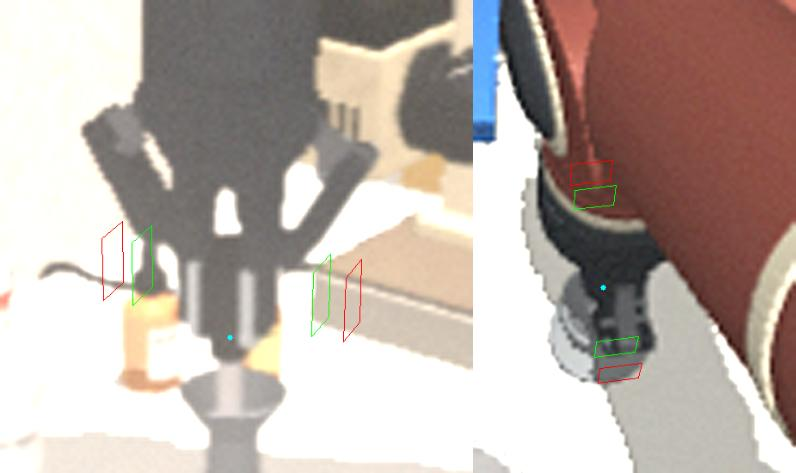

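Grasped: width 16.9 mm, with the home TCP at (0.5738, 0.2121, 0.0924). Now I'll lift straight up.

Call:
{"api": "servo_tool", "payload": {
  "rows": [
    [0, 0, -0.006, 0, 0, 0],
    [0, 0, -0.018, 0, 0, 0],
    [0, 0, -0.032, 0, 0, 0],
    [0, 0, -0.046, 0, 0, 0],
    [0, 0, -0.06, 0, 0, 0]
  ],
  "squeeze": 80
}}

```text
time_s: 5.58
eef_pos: [0.5738, 0.2121, 0.1538]
tool_rot: [[1.0, -0.0, 0.0], [-0.0, -1.0, 0.0], [0.0, -0.0, -1.0]]
wrist_force: [-0.1, 0.5, -1.7]
grip_width: 0.0162
```

Call:
{"api": "servo_tool", "payload": {
  "rows": [
    [0, 0, -0.014, 0, 0, 0],
    [0, 0, -0.028, 0, 0, 0],
    [0, 0, -0.038, 0, 0, 0],
    [0, 0, -0.044, 0, 0, 0],
    [0, 0, -0.046, 0, 0, 0]
  ]
}}

```text
time_s: 6.0
eef_pos: [0.5743, 0.2122, 0.1998]
tool_rot: [[1.0, 0.0, 0.002], [0.0, -1.0, 0.001], [0.002, -0.001, -1.0]]
wrist_force: [0.2, 0.1, -1.8]
grip_width: 0.0162
```

Run:
```python
from box import *
for c in ('side','top'):
  cv2.imwrite(f'pics/{c}6.png',vision.camera(c)); st()
a=cv2.imread('pics/side6.png')[40:260,150:350];cv2.imwrite('pics/s6.png',cv2.convertScaleAbs(cv2.resize(a,None,fx=2.7,fy=2.7,interpolation=2),alpha=1.5))
```

```text
t 6.05 p [0.574  0.2122 0.1993] F [ 0.0113 -0.0711 -1.3728] w 0.0167
rot [-0.0005 -0.0013  0.0001] j [-0.567   0.5981  0.2938  1.5903 -0.1976  0.9811 -0.2112]
t 6.1 p [0.5736 0.2121 0.1985] F [-0.3085  0.4155 -0.4694] w 0.0164
rot [-0.0001 -0.      0.0001] j [-0.5669  0.599   0.2936  1.5913 -0.1977  0.9806 -0.2111]
```

View pics/s6.png

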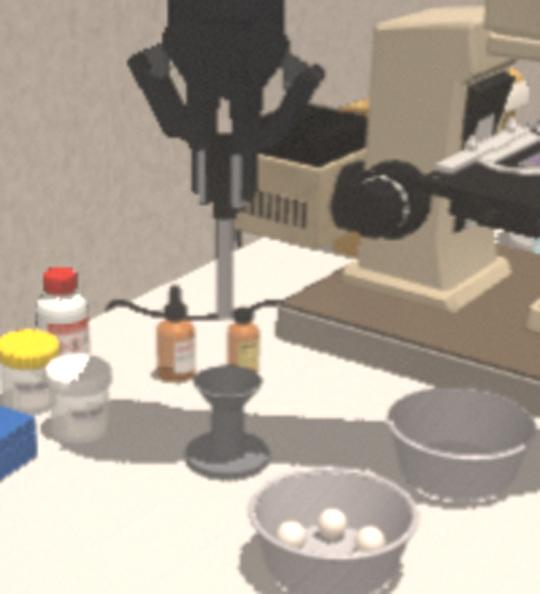

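The rod is out and upright, with its tip at (225,315) in the crop. Next I'll move over the dish by (−0.119, +0.110) world.

Call:
{"api": "servo_tool", "payload": {
  "rows": [
    [-0.005, -0.005, 0, 0, 0, 0],
    [-0.017, -0.016, 0, 0, 0, 0],
    [-0.033, -0.031, 0, 0, 0, 0],
    [-0.05, -0.046, 0, 0, 0, 0],
    [-0.067, -0.062, 0, 0, 0, 0]
  ]
}}

```text
time_s: 6.52
eef_pos: [0.5051, 0.2745, 0.1972]
tool_rot: [[1.0, -0.001, -0.002], [-0.001, -1.0, -0.001], [-0.002, 0.001, -1.0]]
wrist_force: [1.0, -0.4, -0.9]
grip_width: 0.0161
```

Call:
{"api": "servo_tool", "payload": {
  "rows": [
    [-0.017, -0.016, 0.005, 0, 0, 0],
    [-0.033, -0.031, 0.012, 0, 0, 0],
    [-0.044, -0.041, 0.022, 0, 0, 0],
    [-0.05, -0.046, 0.03, 0, 0, 0],
    [-0.052, -0.048, 0.035, 0, 0, 0]
  ]
}}

```text
time_s: 6.93
eef_pos: [0.4521, 0.3232, 0.1616]
tool_rot: [[1.0, 0.003, -0.004], [0.003, -1.0, -0.001], [-0.004, 0.001, -1.0]]
wrist_force: [-0.1, -0.2, -1.4]
grip_width: 0.0163
```

Call:
{"api": "servo_tool", "payload": {
  "rows": [
    [0, 0, 0, 0, 0, 0],
    [0, 0, 0, 0, 0, 0],
    [0, 0, 0, 0, 0, 0],
    [0, 0, 0, 0, 0, 0],
    [0, 0, 0, 0, 0, 0]
  ]
}}

```text
time_s: 7.35
eef_pos: [0.4557, 0.3214, 0.1638]
tool_rot: [[1.0, -0.002, 0.001], [-0.002, -1.0, 0.0], [0.001, -0.0, -1.0]]
wrist_force: [-0.5, 0.2, -0.9]
grip_width: 0.0164
```

Run:
```python
from box import *
st()
for c in ('side','top'):
  cv2.imwrite(f'pics/{c}7.png',vision.camera(c))
  for q in('rod_tip','bead_dish','rod_grip'): print(c,q,[(np.round(d['xy'],1).tolist(),round(d['conf'],2)) for d in tip_of(c,q)])
st()
a=cv2.imread('pics/side7.png')[110:280,200:340];cv2.imwrite('pics/s7.png',cv2.convertScaleAbs(cv2.resize(a,None,fx=3.5,fy=3.5,interpolation=2),alpha=1.5))
a=cv2.imread('pics/top7.png')[180:290,180:310];cv2.imwrite('pics/t7.png',cv2.convertScaleAbs(cv2.resize(a,None,fx=5,fy=5,interpolation=2),alpha=2))
```

```text
t 7.35 p [0.4557 0.3214 0.1638] F [-0.535   0.2258 -0.9439] w 0.0164
rot [-0.0002 -0.0011 -0.0017] j [-0.8392  0.5612  0.2864  1.7866 -0.2061  0.822  -0.4553]
side rod_tip [([270.8, 209.4], 0.79)]
side bead_dish [([272.2, 250.4], 0.7)]
side rod_grip [([272.9, 154.5], 0.58)]
top rod_tip []
top bead_dish []
top rod_grip []
t 7.75 p [0.4547 0.3221 0.1633] F [ 0.3165 -0.2913 -0.4742] w 0.0166
rot [-0.      0.      0.0001] j [-0.8404  0.5616  0.2855  1.7873 -0.2062  0.8219 -0.4553]
```

View pics/s7.png

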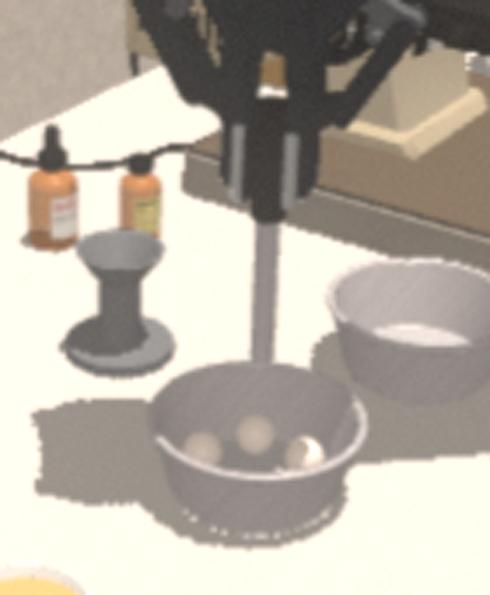

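View pics/t7.png

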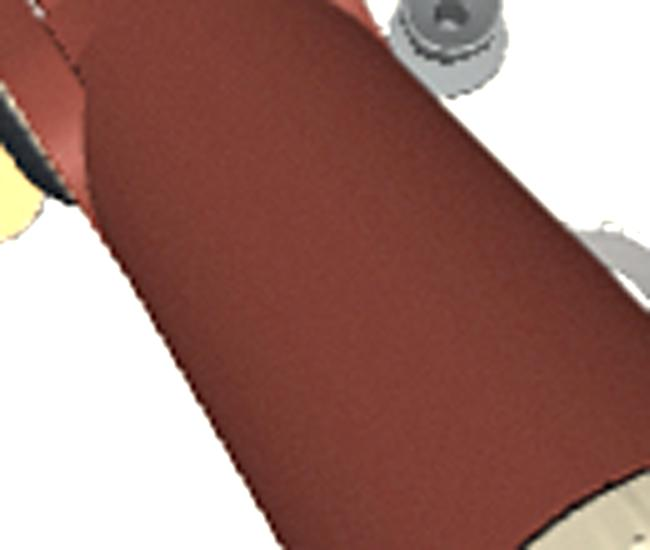

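Run:
```python
from box import *
print(atz('side',[274.9,213.3],.0789))
im=cv2.imread('pics/side7.png')
for name,cs in(('a',[((.4545,.3165,.079),.006,(0,0,255)),((.4547,.3155,.042),.053,(0,255,0)),((.4547,.3155,.005),.04,(0,255,255)),((.5737,.2065,.066),.022,(255,0,0))]),):
    cv2.imwrite('pics/s7%s.png'%name,overlay('pics/side7.png','side',cs,(215,160,325,270),5.4,''))
```

```text
[0.4539 0.3242 0.0789]
```

View pics/s7a.png

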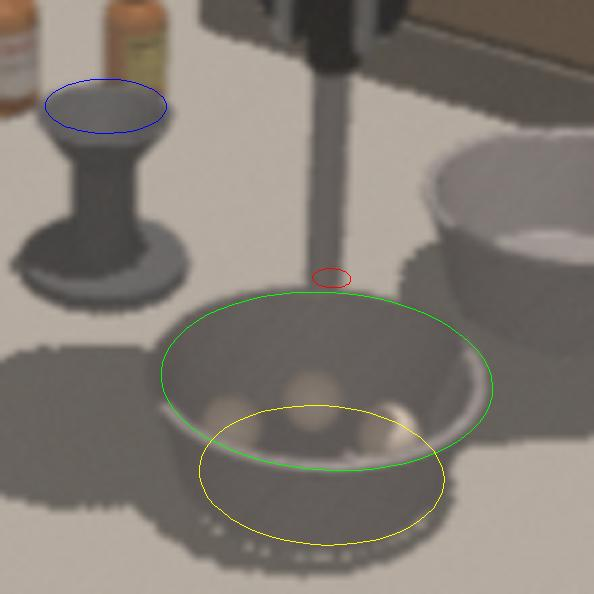

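In the side view the rim centre is near (323,380) of the crop and the rod tip near (325,283). That puts the tip about 3.5 mm towards +y and 1 mm towards −x of the dish centre. I'll correct that and lower into the free middle.

Call:
{"api": "servo_tool", "payload": {
  "rows": [
    [0.001, 0.002, 0.002, 0, 0, 0],
    [0.001, 0.0035, 0.01, 0, 0, 0],
    [0.001, 0.0035, 0.02, 0, 0, 0],
    [0.001, 0.0035, 0.03, 0, 0, 0],
    [0.001, 0.0035, 0.036, 0, 0, 0]
  ]
}}

```text
time_s: 8.17
eef_pos: [0.4547, 0.318, 0.1252]
tool_rot: [[1.0, -0.0, -0.003], [-0.0, -1.0, -0.002], [-0.003, 0.002, -1.0]]
wrist_force: [-0.8, 0.0, -0.5]
grip_width: 0.016
```

Run:
```python
from box import *
cv2.imwrite('pics/side8.png',vision.camera('side')); st()
cv2.imwrite('pics/s8.png',overlay('pics/side8.png','side',[((.4562,.315,.042),.053,(0,255,0)),((.4562,.315,.042),.006,(0,0,255))],(215,160,325,270),5.4,''))
```

```text
t 8.217 p [0.4542 0.3178 0.1244] F [-0.7532 -0.8294 -1.973 ] w 0.0161
rot [0.0028 0.0041 0.0001] j [-0.821   0.6116  0.266   1.8286 -0.2267  0.736  -0.4313]
```

View pics/s8.png

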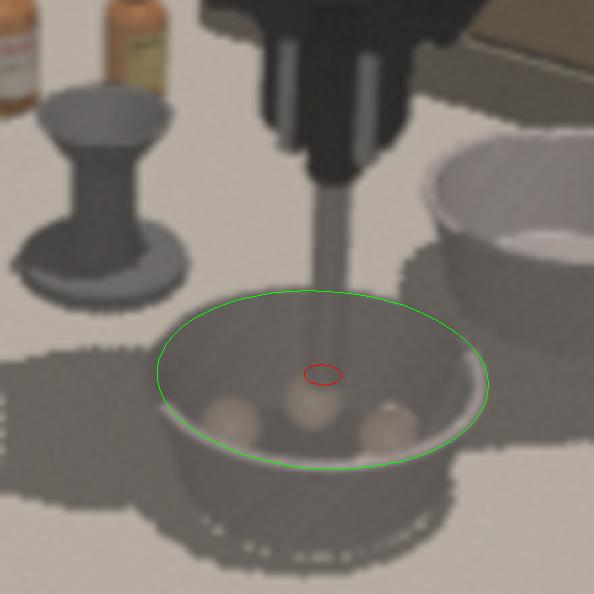

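Run:
```python
from box import *
st()
a=cv2.imread('pics/side8.png')[195:265,240:310]
a=cv2.resize(a,None,fx=8,fy=8,interpolation=cv2.INTER_CUBIC)
a=cv2.convertScaleAbs(a,alpha=3,beta=-180)
for z,col in((.042,(0,255,0)),):
    p=((proj('side',circ((.4562,.315,z),.053))-[240,195]+.5)*8).astype(int);cv2.polylines(a,[p],True,col,1)
cv2.imwrite('pics/s8b.png',a)
```

```text
t 8.217 p [0.4542 0.3178 0.1244] F [-0.7532 -0.8294 -1.973 ] w 0.0161
rot [0.0028 0.0041 0.0001] j [-0.821   0.6116  0.266   1.8286 -0.2267  0.736  -0.4313]
```

View pics/s8b.png

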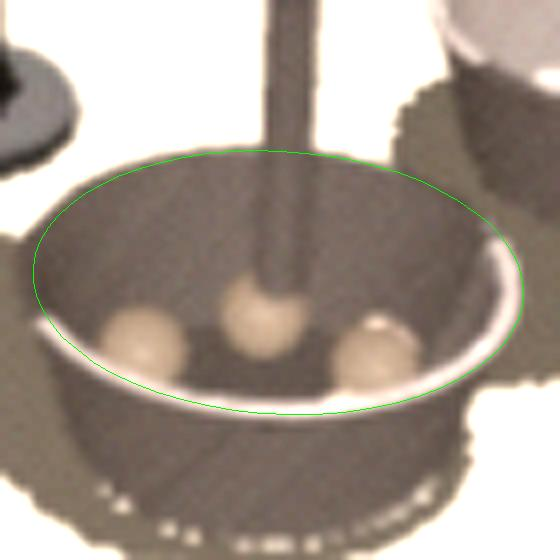

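The tip is at (282,290) in this crop and the rim centre projects to about (276,276), so the tip is near centre and slightly towards +y. I'll finish the descent slowly.

Call:
{"api": "servo_tool", "payload": {
  "rows": [
    [0.0005, 0.001, 0.004, 0, 0, 0],
    [0.0005, 0.0015, 0.012, 0, 0, 0],
    [0.0005, 0.0015, 0.02, 0, 0, 0],
    [0.0005, 0.0015, 0.028, 0, 0, 0],
    [0.0005, 0.0015, 0.032, 0, 0, 0]
  ]
}}

```text
time_s: 8.63
eef_pos: [0.4556, 0.3168, 0.0939]
tool_rot: [[1.0, 0.0, -0.002], [0.0, -1.0, -0.001], [-0.002, 0.001, -1.0]]
wrist_force: [0.5, -0.7, -0.7]
grip_width: 0.0167
```

Call:
{"api": "servo_tool", "payload": {
  "rows": [
    [0, 0, 0, 0, 0, 0],
    [0, 0, 0, 0, 0, 0],
    [0, 0, 0, 0, 0, 0],
    [0, 0, 0, 0, 0, 0],
    [0, 0, 0, 0, 0, 0]
  ]
}}

```text
time_s: 9.05
eef_pos: [0.4565, 0.3172, 0.0957]
tool_rot: [[1.0, -0.0, 0.001], [-0.0, -1.0, 0.001], [0.001, -0.001, -1.0]]
wrist_force: [0.4, -0.1, -1.5]
grip_width: 0.016
```

Run:
```python
from box import *
cv2.imwrite('pics/side9.png',vision.camera('side')); st()
a=cv2.imread('pics/side9.png')[195:265,240:310]
a=cv2.resize(a,None,fx=8,fy=8,interpolation=cv2.INTER_CUBIC)
a=cv2.convertScaleAbs(a,alpha=3,beta=-180)
cv2.imwrite('pics/s9b.png',a)
```

```text
t 9.1 p [0.4564 0.3172 0.0957] F [-1.1822  0.5584 -0.6245] w 0.016
rot [-0.0004 -0.0005  0.    ] j [-0.8057  0.6524  0.2484  1.8523 -0.2442  0.6657 -0.4134]
```

View pics/s9b.png

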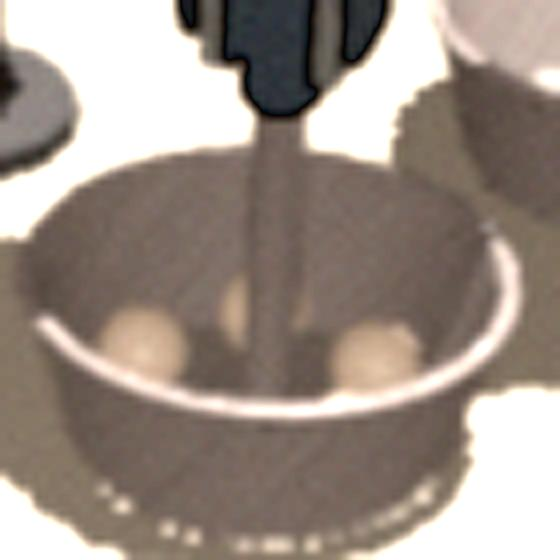

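The rod stands in the middle of the dish and the beads are undisturbed at (145,345), (262,310) and (375,355). I'll lower it 2 mm more, spiral out to the robot's side, then stir.

Call:
{"api": "servo_tool", "payload": {
  "rows": [
    [0, 0.005, 0.001, 0, 0, 0],
    [-0.0038, 0.0103, 0.002, 0, 0, 0],
    [-0.012, 0.012, 0.002, 0, 0, 0],
    [-0.0207, 0.0075, 0.002, 0, 0, 0],
    [-0.024, 0, 0.002, 0, 0, 0]
  ]
}}

```text
time_s: 9.52
eef_pos: [0.4357, 0.318, 0.095]
tool_rot: [[1.0, -0.002, 0.01], [-0.002, -1.0, 0.004], [0.01, -0.004, -1.0]]
wrist_force: [2.6, 1.3, -0.3]
grip_width: 0.0157
```

Run:
```python
from box import *
cv2.imwrite('pics/side10.png',vision.camera('side')); st()
a=cv2.imread('pics/side10.png')[195:265,240:310]
a=cv2.resize(a,None,fx=8,fy=8,interpolation=cv2.INTER_CUBIC)
a=cv2.convertScaleAbs(a,alpha=3,beta=-180)
cv2.imwrite('pics/s10b.png',a)
```

```text
t 9.567 p [0.4326 0.3204 0.0944] F [ 1.489   3.4726 -0.5048] w 0.016
rot [-0.0047 -0.004   0.0019] j [-0.8376  0.6323  0.2457  1.9066 -0.2503  0.6261 -0.4327]
```

View pics/s10b.png

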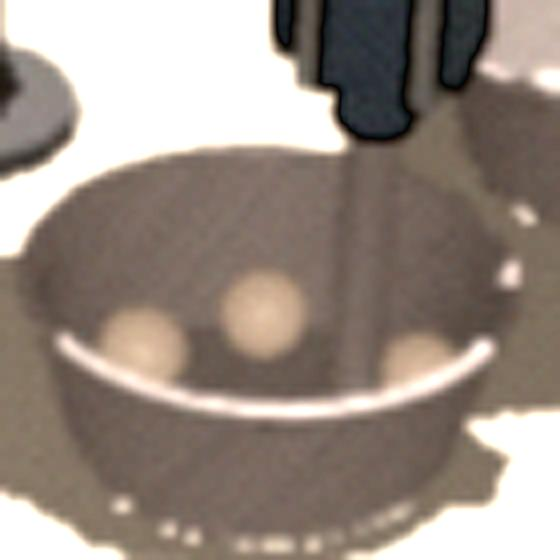

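Call:
{"api": "servo_tool", "payload": {
  "rows": [
    [0.0012, -0.0074, 0, 0, 0, 0],
    [0.0046, -0.0141, 0, 0, 0, 0],
    [0.0099, -0.0194, 0, 0, 0, 0],
    [0.0166, -0.0228, 0, 0, 0, 0],
    [0.024, -0.024, 0, 0, 0, 0]
  ]
}}

```text
time_s: 9.98
eef_pos: [0.4562, 0.3417, 0.0929]
tool_rot: [[1.0, 0.001, -0.001], [0.001, -1.0, -0.001], [-0.001, 0.001, -1.0]]
wrist_force: [0.5, -0.7, -1.1]
grip_width: 0.0163
```

Call:
{"api": "servo_tool", "payload": {
  "rows": [
    [0.0074, 0.0012, 0, 0, 0, 0],
    [0.0141, 0.0046, 0, 0, 0, 0],
    [0.0194, 0.0099, 0, 0, 0, 0],
    [0.0228, 0.0166, 0, 0, 0, 0],
    [0.024, 0.024, 0, 0, 0, 0]
  ]
}}

```text
time_s: 10.4
eef_pos: [0.4801, 0.3166, 0.0932]
tool_rot: [[1.0, -0.001, -0.002], [-0.001, -1.0, 0.001], [-0.002, -0.001, -1.0]]
wrist_force: [-4.6, 4.6, 0.1]
grip_width: 0.016
```

Run:
```python
from box import *
cv2.imwrite('pics/side11.png',vision.camera('side')); st()
a=cv2.imread('pics/side11.png')[195:265,240:310]
a=cv2.resize(a,None,fx=8,fy=8,interpolation=cv2.INTER_CUBIC)
a=cv2.convertScaleAbs(a,alpha=3,beta=-180)
cv2.imwrite('pics/s11b.png',a)
```

```text
t 10.45 p [0.4792 0.3151 0.0932] F [-3.5508  1.0814  0.1304] w 0.0164
rot [ 0.0002  0.0039 -0.0031] j [-0.7736  0.6781  0.2469  1.8002 -0.2444  0.6965 -0.3933]
```

View pics/s11b.png

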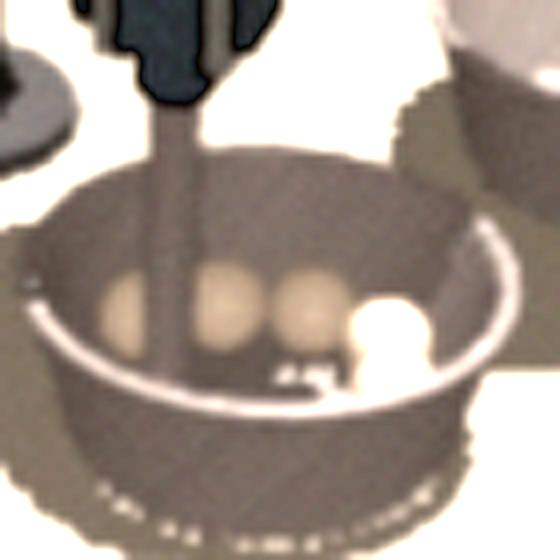

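The beads are being swept along: one is behind the rod at (125,315) and the others run round to (390,345). Forces are about 5 N. I'll continue.

Call:
{"api": "servo_tool", "payload": {
  "rows": [
    [-0.0012, 0.0074, 0, 0, 0, 0],
    [-0.0046, 0.0141, 0, 0, 0, 0],
    [-0.0099, 0.0194, 0, 0, 0, 0],
    [-0.0166, 0.0228, 0, 0, 0, 0],
    [-0.024, 0.024, 0, 0, 0, 0]
  ]
}}

```text
time_s: 10.87
eef_pos: [0.4593, 0.297, 0.0951]
tool_rot: [[1.0, 0.0, 0.009], [0.0, -1.0, 0.009], [0.009, -0.009, -1.0]]
wrist_force: [1.5, 7.3, 0.4]
grip_width: 0.0164
```

Call:
{"api": "servo_tool", "payload": {
  "rows": [
    [-0.0074, -0.0012, 0, 0, 0, 0],
    [-0.0141, -0.0046, 0, 0, 0, 0],
    [-0.0194, -0.0099, 0, 0, 0, 0],
    [-0.0228, -0.0166, 0, 0, 0, 0],
    [-0.024, -0.024, 0, 0, 0, 0]
  ]
}}

```text
time_s: 11.28
eef_pos: [0.4354, 0.3157, 0.0944]
tool_rot: [[1.0, -0.0, 0.007], [-0.0, -1.0, -0.001], [0.007, 0.001, -1.0]]
wrist_force: [6.5, -6.7, 1.3]
grip_width: 0.0166
```

Call:
{"api": "servo_tool", "payload": {
  "rows": [
    [0.0012, -0.0074, 0, 0, 0, 0],
    [0.0046, -0.0141, 0, 0, 0, 0],
    [0.0099, -0.0194, 0, 0, 0, 0],
    [0.0166, -0.0228, 0, 0, 0, 0],
    [0.024, -0.024, 0, 0, 0, 0]
  ]
}}

```text
time_s: 11.7
eef_pos: [0.4541, 0.3354, 0.0919]
tool_rot: [[1.0, -0.001, -0.008], [-0.001, -1.0, -0.011], [-0.008, 0.011, -1.0]]
wrist_force: [-1.2, -7.2, 0.2]
grip_width: 0.0163
```

Call:
{"api": "servo_tool", "payload": {
  "rows": [
    [0.0074, 0.0012, 0, 0, 0, 0],
    [0.0141, 0.0046, 0, 0, 0, 0],
    [0.0194, 0.0099, 0, 0, 0, 0],
    [0.0228, 0.0166, 0, 0, 0, 0],
    [0.024, 0.024, 0, 0, 0, 0]
  ]
}}

```text
time_s: 12.12
eef_pos: [0.4805, 0.3169, 0.0932]
tool_rot: [[1.0, 0.0, -0.0], [0.0, -1.0, 0.0], [-0.0, -0.0, -1.0]]
wrist_force: [0.2, -0.8, -0.6]
grip_width: 0.0164
```

Call:
{"api": "servo_tool", "payload": {
  "rows": [
    [-0.0012, 0.0074, 0, 0, 0, 0],
    [-0.0046, 0.0141, 0, 0, 0, 0],
    [-0.0099, 0.0194, 0, 0, 0, 0],
    [-0.0166, 0.0228, 0, 0, 0, 0],
    [-0.024, 0.024, 0, 0, 0, 0]
  ]
}}

```text
time_s: 12.53
eef_pos: [0.4555, 0.2956, 0.0941]
tool_rot: [[1.0, 0.002, 0.001], [0.002, -1.0, 0.005], [0.001, -0.005, -1.0]]
wrist_force: [1.7, 2.2, -1.3]
grip_width: 0.0164
```

Run:
```python
from box import *
cv2.imwrite('pics/side12.png',vision.camera('side')); st()
a=cv2.imread('pics/side12.png')[175:265,220:320]
a=cv2.resize(a,None,fx=6,fy=6,interpolation=cv2.INTER_CUBIC)
a=cv2.convertScaleAbs(a,alpha=2.5,beta=-120)
cv2.imwrite('pics/s12b.png',a)
```

```text
t 12.583 p [0.4535 0.2941 0.0937] F [-1.9561 -0.2431 -0.9548] w 0.0161
rot [-0.0017  0.0017  0.0028] j [-0.7703  0.6376  0.2403  1.8952 -0.2443  0.6375 -0.3754]
```

View pics/s12b.png

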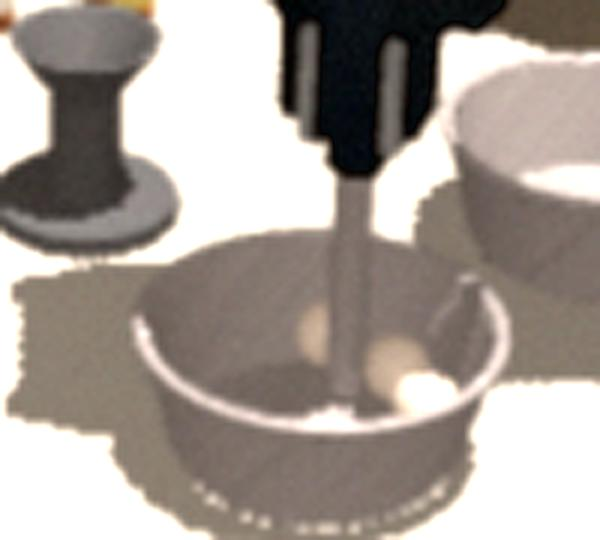

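Run:
```python
from box import *
print(atz('side',[277.3,241],.009),proj('side',[[.4562,.315-.024,.009],[.4562,.315-.015,.009]]),(proj('side',[[.4562,.315-.024,.009],[.4562,.315-.015,.009],[.4562,.315,.009]])-[220,175])*6)
```

```text
[0.4533 0.301  0.009 ] [[277.4089 237.7852]
 [275.9353 240.3722]] [[344.4533 376.7113]
 [335.6119 392.2332]
 [320.528  418.7055]]
```

The side view puts the tip at about y = 0.301, 14 mm from centre, where I expected 24. The stir circle therefore seems biased by several mm towards +y. I'll shift it 4 mm towards −y for the remaining turns.

Call:
{"api": "servo_tool", "payload": {
  "rows": [
    [-0.0074, -0.0002, 0, 0, 0, 0],
    [-0.0141, -0.0026, 0, 0, 0, 0],
    [-0.0194, -0.0069, 0, 0, 0, 0],
    [-0.0228, -0.0126, 0, 0, 0, 0],
    [-0.024, -0.02, 0, 0, 0, 0]
  ]
}}

```text
time_s: 13.0
eef_pos: [0.4313, 0.3131, 0.0932]
tool_rot: [[1.0, 0.0, -0.001], [0.0, -1.0, -0.001], [-0.001, 0.001, -1.0]]
wrist_force: [0.6, -0.7, -0.6]
grip_width: 0.0163
```

Call:
{"api": "servo_tool", "payload": {
  "rows": [
    [0.0012, -0.0074, 0, 0, 0, 0],
    [0.0046, -0.0141, 0, 0, 0, 0],
    [0.0099, -0.0194, 0, 0, 0, 0],
    [0.0166, -0.0228, 0, 0, 0, 0],
    [0.024, -0.024, 0, 0, 0, 0]
  ]
}}

```text
time_s: 13.42
eef_pos: [0.4567, 0.3376, 0.093]
tool_rot: [[1.0, 0.001, -0.001], [0.001, -1.0, -0.001], [-0.001, 0.001, -1.0]]
wrist_force: [-1.2, -1.8, 0.2]
grip_width: 0.0161
```

```bash
cat > pic.py <<'E'
from box import *
import sys
n=sys.argv[1]
cv2.imwrite(f'pics/side{n}.png',vision.camera('side')); st()
a=cv2.imread(f'pics/side{n}.png')[175:265,220:320]
a=cv2.resize(a,None,fx=6,fy=6,interpolation=cv2.INTER_CUBIC)
a=cv2.convertScaleAbs(a,alpha=2.5,beta=-120)
cv2.imwrite(f'pics/s{n}b.png',a)
E
python3 pic.py 13
```

```text
t 13.467 p [0.4583 0.3364 0.093 ] F [ 0.6013 -0.2085 -0.7194] w 0.0163
rot [ 0.0016 -0.0006 -0.001 ] j [-0.8328  0.6722  0.2541  1.8172 -0.2478  0.6837 -0.4396]
```

View pics/s13b.png

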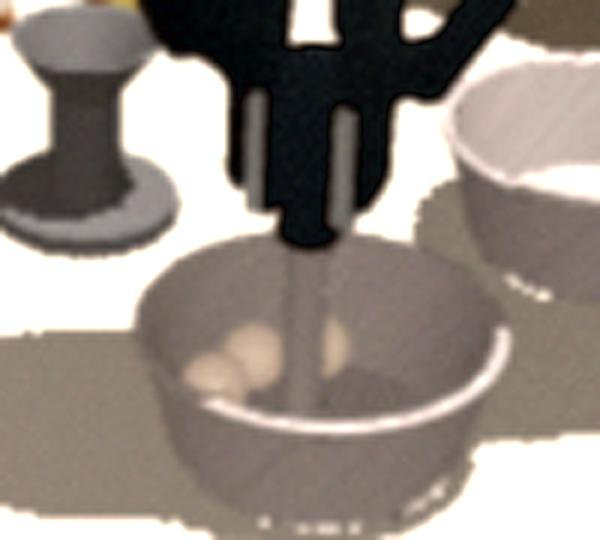

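Run:
```python
from box import *
print(atz('side',[271.2,215.3],.083),atz('side',[279.2,203.8],.084))
# home handle bottom check in side0 : ov2 4x crop *0.86 scale; and lifted image s6 (2.7x from 150,40): (225,215)
print(atz('side',[150+225/2.7,40+214/2.7],.0825+.106))
```

```text
[0.4558 0.3395 0.083 ] [0.4542 0.2992 0.084 ]
[0.5768 0.2048 0.1885]
```

By the handle's lower end, the rod runs about 3.5 mm to +y of the TCP, so the shifted circle is now well centred. I'll continue.

Call:
{"api": "servo_tool", "payload": {
  "rows": [
    [0.0074, 0.0012, 0, 0, 0, 0],
    [0.0141, 0.0046, 0, 0, 0, 0],
    [0.0194, 0.0099, 0, 0, 0, 0],
    [0.0228, 0.0166, 0, 0, 0, 0],
    [0.024, 0.024, 0, 0, 0, 0]
  ]
}}

```text
time_s: 13.88
eef_pos: [0.4771, 0.3132, 0.0925]
tool_rot: [[1.0, 0.001, -0.008], [0.001, -1.0, -0.0], [-0.008, 0.0, -1.0]]
wrist_force: [-4.7, -0.6, -1.5]
grip_width: 0.0163
```

Call:
{"api": "servo_tool", "payload": {
  "rows": [
    [-0.0012, 0.0074, 0, 0, 0, 0],
    [-0.0046, 0.0141, 0, 0, 0, 0],
    [-0.0099, 0.0194, 0, 0, 0, 0],
    [-0.0166, 0.0228, 0, 0, 0, 0],
    [-0.024, 0.024, 0, 0, 0, 0]
  ]
}}

```text
time_s: 14.3
eef_pos: [0.4587, 0.2936, 0.0949]
tool_rot: [[1.0, 0.002, 0.008], [0.002, -1.0, 0.009], [0.008, -0.009, -1.0]]
wrist_force: [4.5, 6.2, -0.8]
grip_width: 0.0163
```

Call:
{"api": "servo_tool", "payload": {
  "rows": [
    [-0.0074, -0.0012, 0, 0, 0, 0],
    [-0.0141, -0.0046, 0, 0, 0, 0],
    [-0.0194, -0.0099, 0, 0, 0, 0],
    [-0.0228, -0.0166, 0, 0, 0, 0],
    [-0.024, -0.024, 0, 0, 0, 0]
  ]
}}

```text
time_s: 14.72
eef_pos: [0.4392, 0.3132, 0.0955]
tool_rot: [[1.0, -0.002, 0.015], [-0.002, -1.0, 0.003], [0.015, -0.003, -1.0]]
wrist_force: [7.3, -1.0, 0.2]
grip_width: 0.0165
```

Call:
{"api": "servo_tool", "payload": {
  "rows": [
    [0.0012, -0.0074, 0, 0, 0, 0],
    [0.0046, -0.0141, 0, 0, 0, 0],
    [0.0099, -0.0194, 0, 0, 0, 0],
    [0.0166, -0.0228, 0, 0, 0, 0],
    [0.024, -0.024, 0, 0, 0, 0]
  ]
}}

```text
time_s: 15.13
eef_pos: [0.4557, 0.3375, 0.0927]
tool_rot: [[1.0, 0.001, -0.002], [0.001, -1.0, -0.001], [-0.002, 0.001, -1.0]]
wrist_force: [-0.1, 0.5, -0.2]
grip_width: 0.0164
```

Call:
{"api": "servo_tool", "payload": {
  "rows": [
    [0.0074, 0.0012, 0, 0, 0, 0],
    [0.0141, 0.0046, 0, 0, 0, 0],
    [0.0194, 0.0099, 0, 0, 0, 0],
    [0.0228, 0.0166, 0, 0, 0, 0],
    [0.024, 0.024, 0, 0, 0, 0]
  ]
}}

```text
time_s: 15.55
eef_pos: [0.4782, 0.3138, 0.0928]
tool_rot: [[1.0, -0.001, -0.005], [-0.001, -1.0, 0.002], [-0.005, -0.002, -1.0]]
wrist_force: [-6.5, 6.2, 0.7]
grip_width: 0.0162
```

Call:
{"api": "servo_tool", "payload": {
  "rows": [
    [-0.0012, 0.0074, 0, 0, 0, 0],
    [-0.0046, 0.0141, 0, 0, 0, 0],
    [-0.0099, 0.0194, 0, 0, 0, 0],
    [-0.0166, 0.0228, 0, 0, 0, 0],
    [-0.024, 0.024, 0, 0, 0, 0]
  ]
}}

```text
time_s: 15.97
eef_pos: [0.4588, 0.2886, 0.0944]
tool_rot: [[1.0, -0.001, 0.006], [-0.001, -1.0, 0.002], [0.006, -0.002, -1.0]]
wrist_force: [0.1, -0.4, -1.4]
grip_width: 0.0162
```

```bash
python3 pic.py 14
```

```text
t 16.017 p [0.4556 0.2877 0.0938] F [-2.0472 -0.3028 -0.188 ] w 0.0163
rot [ 0.0006 -0.0005 -0.0007] j [-0.7632  0.6357  0.2443  1.9006 -0.2437  0.6337 -0.3682]
```

View pics/s14b.png

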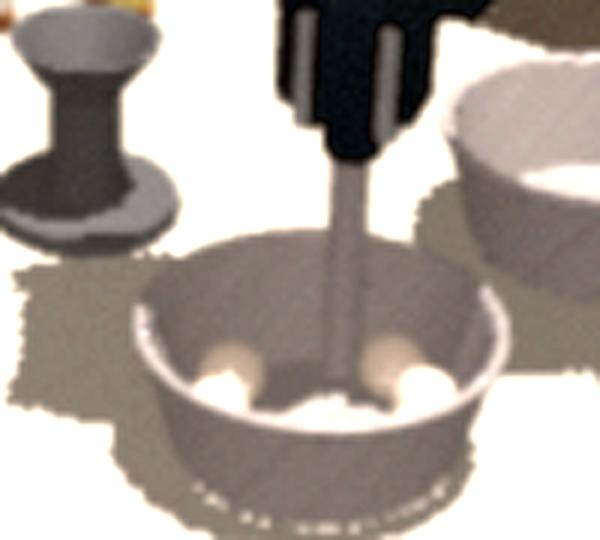

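The tip now sits at (340,375), which is the predicted −24 mm side. About 3.75 low turns are done, and the beads are moved and still inside. I'll lift straight out.

Call:
{"api": "servo_tool", "payload": {
  "rows": [
    [0, 0, -0.003, 0, 0, 0],
    [0, 0, -0.012, 0, 0, 0],
    [0, 0, -0.026, 0, 0, 0],
    [0, 0, -0.042, 0, 0, 0],
    [0, 0, -0.058, 0, 0, 0]
  ]
}}

```text
time_s: 16.43
eef_pos: [0.457, 0.2887, 0.1525]
tool_rot: [[1.0, -0.001, 0.001], [-0.001, -1.0, -0.0], [0.001, 0.0, -1.0]]
wrist_force: [-0.0, -0.2, -0.2]
grip_width: 0.016
```

Call:
{"api": "servo_tool", "payload": {
  "rows": [
    [0, 0, -0.016, 0, 0, 0],
    [0, 0, -0.03, 0, 0, 0],
    [0, 0, -0.04, 0, 0, 0],
    [0, 0, -0.045, 0, 0, 0],
    [0, 0, -0.047, 0, 0, 0]
  ]
}}

```text
time_s: 16.85
eef_pos: [0.4569, 0.2891, 0.1993]
tool_rot: [[1.0, -0.0, 0.002], [-0.0, -1.0, 0.001], [0.002, -0.001, -1.0]]
wrist_force: [-1.0, 0.6, -1.0]
grip_width: 0.0161
```

```bash
python3 -c "
from h import *
st([.5738,.2121,.198])"
```

```text
t 16.85 p [0.4569 0.2891 0.1993] F [-1.0118  0.6291 -0.9985] w 0.0161
rot [-0.0008 -0.0017 -0.0003] j [-0.8062  0.4929  0.3018  1.793  -0.1831  0.881  -0.4217]
shift [0.117  0.077  0.0015]
```

Call:
{"api": "servo_tool", "payload": {
  "rows": [
    [0.005, 0.003, 0, 0, 0, 0],
    [0.018, 0.012, 0, 0, 0, 0],
    [0.034, 0.022, 0, 0, 0, 0],
    [0.051, 0.033, 0, 0, 0, 0],
    [0.068, 0.045, 0, 0, 0, 0]
  ]
}}

```text
time_s: 17.27
eef_pos: [0.5246, 0.2433, 0.1971]
tool_rot: [[1.0, 0.001, -0.002], [0.001, -1.0, -0.001], [-0.002, 0.001, -1.0]]
wrist_force: [-0.5, 0.4, -1.3]
grip_width: 0.0162
```

Call:
{"api": "servo_tool", "payload": {
  "rows": [
    [0.017, 0.011, 0, 0, 0, 0],
    [0.032, 0.021, 0, 0, 0, 0],
    [0.042, 0.028, 0, 0, 0, 0],
    [0.047, 0.031, 0, 0, 0, 0],
    [0.049, 0.032, 0, 0, 0, 0]
  ]
}}

```text
time_s: 17.68
eef_pos: [0.5737, 0.2109, 0.1975]
tool_rot: [[1.0, -0.002, -0.001], [-0.002, -1.0, -0.001], [-0.001, 0.001, -1.0]]
wrist_force: [-0.1, -0.5, -1.1]
grip_width: 0.0164
```

Call:
{"api": "servo_tool", "payload": {
  "rows": [
    [0, 0, 0, 0, 0, 0],
    [0, 0, 0, 0, 0, 0],
    [0, 0, 0, 0, 0, 0],
    [0, 0, 0, 0, 0, 0],
    [0, 0, 0, 0, 0, 0]
  ]
}}

```text
time_s: 18.1
eef_pos: [0.5727, 0.2128, 0.1984]
tool_rot: [[1.0, 0.001, -0.0], [0.001, -1.0, 0.0], [-0.0, -0.0, -1.0]]
wrist_force: [0.2, -0.6, -1.1]
grip_width: 0.0161
```

Run:
```python
from box import *
for c in ('side','top'):
  cv2.imwrite(f'pics/{c}15.png',vision.camera(c)); st([.5738,.2121,.198])
a=[cv2.convertScaleAbs(cv2.resize(cv2.imread(f'pics/side{n}.png')[90:230,190:280],None,fx=4,fy=4,interpolation=2),alpha=1.6) for n in (6,15)]
cv2.imwrite('pics/cmp.png',np.hstack(a))
cv2.imwrite('pics/t15.png',cv2.convertScaleAbs(cv2.resize(cv2.imread('pics/top15.png')[100:280,180:340],None,fx=3.2,fy=3.2,interpolation=2),alpha=1.6))
```

```text
t 18.15 p [0.5728 0.2126 0.1985] F [-0.0277 -0.4107  0.3532] w 0.0164
rot [-0.0003  0.0001  0.001 ] j [-0.5691  0.5983  0.2951  1.5929 -0.1989  0.98   -0.2103]
shift [0.001  0.0005 0.0005]
t 18.2 p [0.5729 0.2124 0.1984] F [ 1.0972 -0.6766 -1.6528] w 0.0165
rot [-0.0002  0.      0.0006] j [-0.5689  0.5984  0.2952  1.5929 -0.1989  0.98   -0.2103]
shift [0.0009 0.0003 0.0004]
```

View pics/cmp.png

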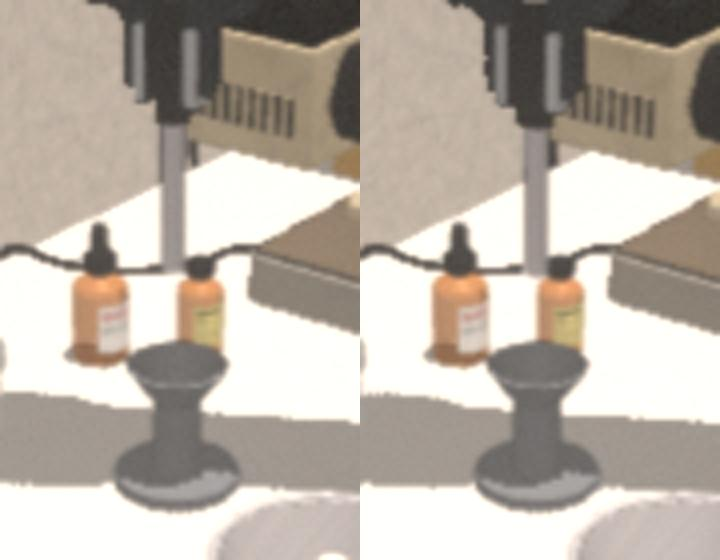

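View pics/t15.png

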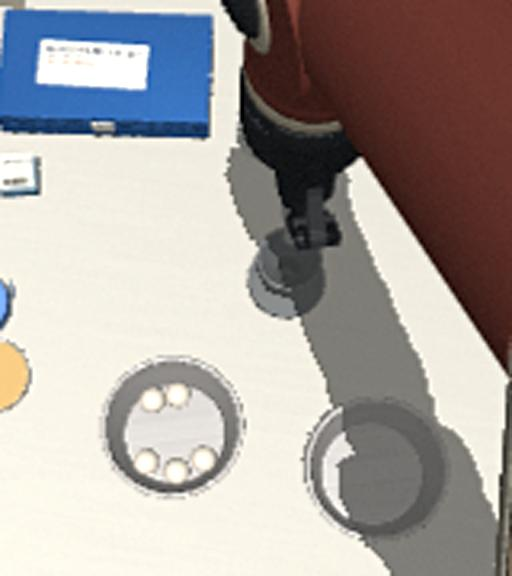

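The rod sits in the grip exactly as it did at lift-out. In the top view all five beads are in the dish at (151,399), (177,395), (146,462), (176,470) and (203,459), clearly rearranged. Next I'll lower the rod into the holder.

Call:
{"api": "servo_tool", "payload": {
  "rows": [
    [0.001, 0, 0.004, 0, 0, 0],
    [0.001, 0, 0.014, 0, 0, 0],
    [0.001, 0, 0.026, 0, 0, 0],
    [0.001, 0, 0.038, 0, 0, 0],
    [0.001, 0, 0.045, 0, 0, 0]
  ]
}}

```text
time_s: 18.62
eef_pos: [0.5731, 0.2118, 0.151]
tool_rot: [[1.0, -0.0, -0.003], [-0.0, -1.0, -0.001], [-0.003, 0.001, -1.0]]
wrist_force: [-0.1, 0.6, -0.7]
grip_width: 0.0161
```

Run:
```python
from box import *
cv2.imwrite('pics/side16.png',vision.camera('side')); st([.5738,.2121,.0925])
cv2.imwrite('pics/s16.png',cv2.convertScaleAbs(cv2.resize(cv2.imread('pics/side16.png')[110:230,190:280],None,fx=5,fy=5,interpolation=2),alpha=1.8))
```

```text
t 18.667 p [0.5724 0.2116 0.15  ] F [-0.3928 -0.0236 -2.0096] w 0.0162
rot [0.0019 0.0051 0.    ] j [-0.5574  0.6531  0.2786  1.6428 -0.218   0.8819 -0.1931]
shift [ 0.0016 -0.0006  0.0575]
```

View pics/s16.png

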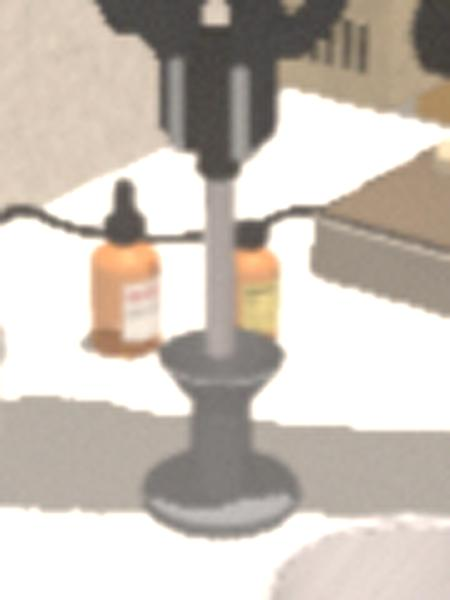

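The tip is at (220,355), over the mouth centre at (222,355). I'll descend slowly.

Call:
{"api": "servo_tool", "payload": {
  "rows": [
    [0, 0, 0.003, 0, 0, 0],
    [0, 0, 0.008, 0, 0, 0],
    [0, 0, 0.014, 0, 0, 0],
    [0, 0, 0.018, 0, 0, 0],
    [0, 0, 0.02, 0, 0, 0]
  ]
}}

```text
time_s: 19.08
eef_pos: [0.5739, 0.212, 0.1327]
tool_rot: [[1.0, -0.0, -0.001], [-0.0, -1.0, -0.0], [-0.001, 0.0, -1.0]]
wrist_force: [-0.2, 0.4, -0.9]
grip_width: 0.0163
```

Call:
{"api": "servo_tool", "payload": {
  "rows": [
    [0, 0, 0.003, 0, 0, 0],
    [0, 0, 0.007, 0, 0, 0],
    [0, 0, 0.011, 0, 0, 0],
    [0, 0, 0.014, 0, 0, 0],
    [0, 0, 0.016, 0, 0, 0]
  ]
}}

```text
time_s: 19.5
eef_pos: [0.5741, 0.2121, 0.1168]
tool_rot: [[1.0, 0.0, -0.0], [0.0, -1.0, -0.0], [-0.0, 0.0, -1.0]]
wrist_force: [-0.6, 0.4, -0.0]
grip_width: 0.0163
```

```bash
python3 -c "
from h import *
st([.5738,.2121,.0925])"
```

```text
t 19.5 p [0.5741 0.2121 0.1168] F [-0.5674  0.3969 -0.033 ] w 0.0163
rot [0.0002 0.0004 0.    ] j [-0.5485  0.6938  0.2647  1.672  -0.2336  0.8074 -0.1799]
shift [-0.0003 -0.      0.0243]
```

Call:
{"api": "servo_tool", "payload": {
  "rows": [
    [0, 0, 0.004, 0, 0, 0],
    [0, 0, 0.009, 0, 0, 0],
    [0, 0, 0.014, 0, 0, 0],
    [0, 0, 0.018, 0, 0, 0],
    [0, 0, 0.02, 0, 0, 0]
  ]
}}

```text
time_s: 19.92
eef_pos: [0.574, 0.212, 0.0964]
tool_rot: [[1.0, 0.0, -0.001], [0.0, -1.0, -0.0], [-0.001, 0.0, -1.0]]
wrist_force: [-0.5, 0.9, 0.3]
grip_width: 0.0163
```

Call:
{"api": "servo_tool", "payload": {
  "rows": [
    [0, 0, 0.001, 0, 0, 0],
    [0, 0, 0.002, 0, 0, 0],
    [0, 0, 0.003, 0, 0, 0],
    [0, 0, 0.003, 0, 0, 0],
    [0, 0, 0.003, 0, 0, 0]
  ]
}}

```text
time_s: 20.33
eef_pos: [0.574, 0.2121, 0.0942]
tool_rot: [[1.0, 0.0, -0.0], [0.0, -1.0, -0.0], [-0.0, 0.0, -1.0]]
wrist_force: [-1.6, 0.1, -1.7]
grip_width: 0.016
```

Run:
```python
from box import *
cv2.imwrite('pics/side17.png',vision.camera('side')); st([.5738,.2121,.0925])
a=[cv2.convertScaleAbs(cv2.resize(cv2.imread(f'pics/side{n}.png')[100:230,190:280],None,fx=4,fy=4,interpolation=2),alpha=1.8) for n in (5,17)]
cv2.imwrite('pics/s17.png',np.hstack(a))
```

```text
t 20.383 p [0.574  0.2121 0.0942] F [-0.693  -0.0039 -1.2664] w 0.0162
rot [0.0001 0.0005 0.0001] j [-0.5421  0.7229  0.2543  1.6892 -0.2437  0.7612 -0.1713]
shift [-0.0002 -0.      0.0017]
```

View pics/s17.png

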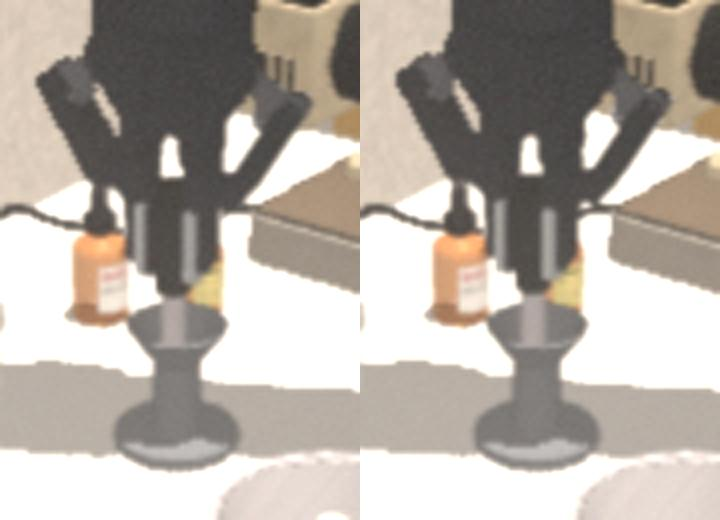

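The rod is inserted freely, with about 1.5 mm left to its floor. I'll lower that and release.

Call:
{"api": "servo_tool", "payload": {
  "rows": [
    [0, 0, 0.0005, 0, 0, 0],
    [0, 0, 0.001, 0, 0, 0],
    [0, 0, 0.0015, 0, 0, 0],
    [0, 0, 0.0015, 0, 0, 0],
    [0, 0, 0.0015, 0, 0, 0]
  ]
}}

```text
time_s: 20.8
eef_pos: [0.574, 0.2122, 0.0928]
tool_rot: [[1.0, 0.0, -0.0], [0.0, -1.0, 0.0], [-0.0, -0.0, -1.0]]
wrist_force: [-2.5, 0.1, -0.9]
grip_width: 0.016
```

Call:
{"api": "servo_tool", "payload": {
  "rows": [
    [0, 0, 0, 0, 0, 0],
    [0, 0, 0, 0, 0, 0],
    [0, 0, 0, 0, 0, 0],
    [0, 0, 0, 0, 0, 0],
    [0, 0, 0, 0, 0, 0]
  ],
  "hand": 1
}}

```text
time_s: 21.22
eef_pos: [0.5747, 0.2121, 0.093]
tool_rot: [[1.0, -0.0, 0.001], [-0.0, -1.0, 0.0], [0.001, -0.0, -1.0]]
wrist_force: [-0.4, 0.6, -0.6]
grip_width: 0.0758
```

Call:
{"api": "servo_tool", "payload": {
  "rows": [
    [0, 0, 0, 0, 0, 0],
    [0, 0, 0, 0, 0, 0],
    [0, 0, 0, 0, 0, 0],
    [0, 0, 0, 0, 0, 0],
    [0, 0, 0, 0, 0, 0]
  ]
}}

```text
time_s: 21.63
eef_pos: [0.5742, 0.2121, 0.0928]
tool_rot: [[1.0, 0.0, -0.0], [0.0, -1.0, -0.0], [-0.0, 0.0, -1.0]]
wrist_force: [-0.2, 0.3, -0.7]
grip_width: 0.0853
```

Run:
```python
from box import *
cv2.imwrite('pics/side18.png',vision.camera('side')); st()
cv2.imwrite('pics/s18.png',cv2.convertScaleAbs(cv2.resize(cv2.imread('pics/side18.png')[80:230,170:300],None,fx=4,fy=4,interpolation=2),alpha=1.8))
```

```text
t 21.683 p [0.5742 0.2121 0.0928] F [ 0.3201  0.4229 -0.8791] w 0.0854
rot [-0.      0.      0.0001] j [-0.5416  0.7248  0.2536  1.69   -0.2444  0.758  -0.1707]
```

View pics/s18.png

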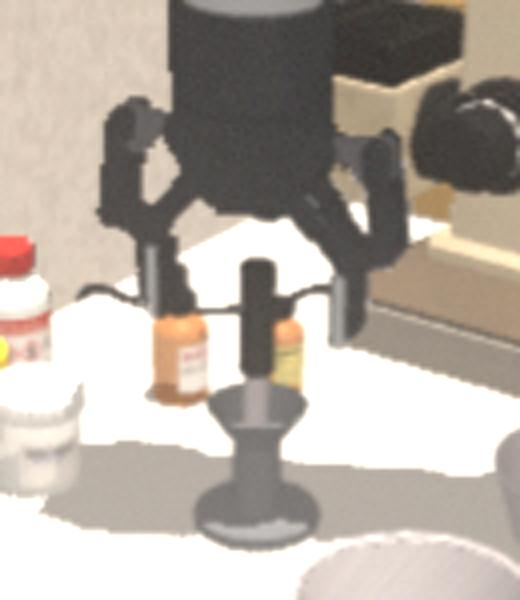

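The rod stands upright and free between the open fingers, with its handle at (258,315). Retreating straight up.

Call:
{"api": "servo_tool", "payload": {
  "rows": [
    [0, 0, -0.005, 0, 0, 0],
    [0, 0, -0.018, 0, 0, 0],
    [0, 0, -0.034, 0, 0, 0],
    [0, 0, -0.05, 0, 0, 0],
    [0, 0, -0.066, 0, 0, 0]
  ]
}}

```text
time_s: 22.1
eef_pos: [0.5742, 0.2121, 0.1598]
tool_rot: [[1.0, -0.0, 0.0], [-0.0, -1.0, -0.0], [0.0, 0.0, -1.0]]
wrist_force: [-0.7, -0.1, 0.4]
grip_width: 0.0851
```

Call:
{"api": "servo_tool", "payload": {
  "rows": [
    [0, 0, -0.016, 0, 0, 0],
    [0, 0, -0.032, 0, 0, 0],
    [0, 0, -0.045, 0, 0, 0],
    [0, 0, -0.052, 0, 0, 0],
    [0, 0, -0.055, 0, 0, 0]
  ]
}}

```text
time_s: 22.52
eef_pos: [0.5748, 0.2122, 0.2154]
tool_rot: [[1.0, 0.0, 0.002], [0.0, -1.0, 0.001], [0.002, -0.001, -1.0]]
wrist_force: [-0.7, -0.3, 0.1]
grip_width: 0.085
```

Call:
{"api": "servo_tool", "payload": {
  "rows": [
    [0, 0, 0, 0, 0, 0],
    [0, 0, 0, 0, 0, 0],
    [0, 0, 0, 0, 0, 0],
    [0, 0, 0, 0, 0, 0],
    [0, 0, 0, 0, 0, 0]
  ]
}}

```text
time_s: 22.93
eef_pos: [0.5739, 0.212, 0.213]
tool_rot: [[1.0, -0.0, -0.001], [-0.0, -1.0, -0.001], [-0.001, 0.001, -1.0]]
wrist_force: [0.3, -0.3, -0.3]
grip_width: 0.0854
```

Run:
```python
from box import *
for c in('side','top'): cv2.imwrite(f'pics/{c}19.png',vision.camera(c))
st()
a=[cv2.convertScaleAbs(cv2.resize(cv2.imread(f'pics/side{n}.png')[130:270,200:320],None,fx=3.3,fy=3.3,interpolation=2),alpha=1.8) for n in (0,19)]
cv2.imwrite('pics/s19.png',np.hstack(a))
a=[cv2.convertScaleAbs(cv2.resize(cv2.imread(f'pics/top{n}.png')[150:270,200:300],None,fx=4,fy=4,interpolation=2),alpha=1.8) for n in (0,19)]
cv2.imwrite('pics/t19.png',np.hstack(a))
```

```text
t 23.033 p [0.5741 0.212  0.2133] F [ 0.2234 -0.533  -1.213 ] w 0.0853
rot [ 0.0004  0.0008 -0.    ] j [-0.5704  0.5854  0.3004  1.5708 -0.1935  1.0157 -0.2147]
```

View pics/s19.png

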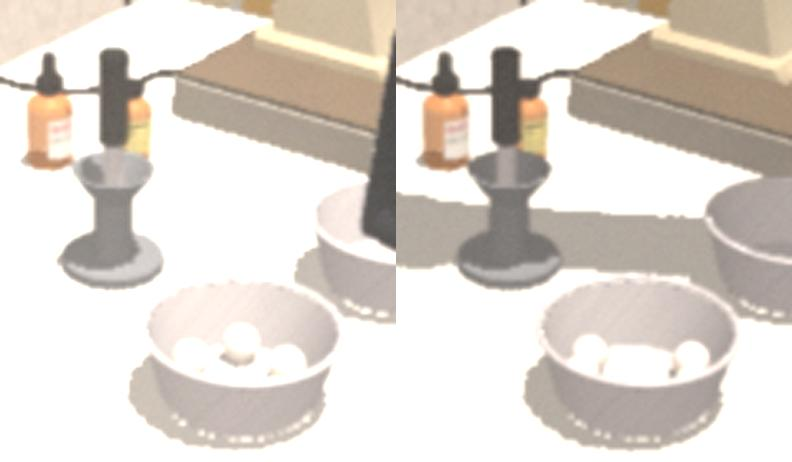

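View pics/t19.png

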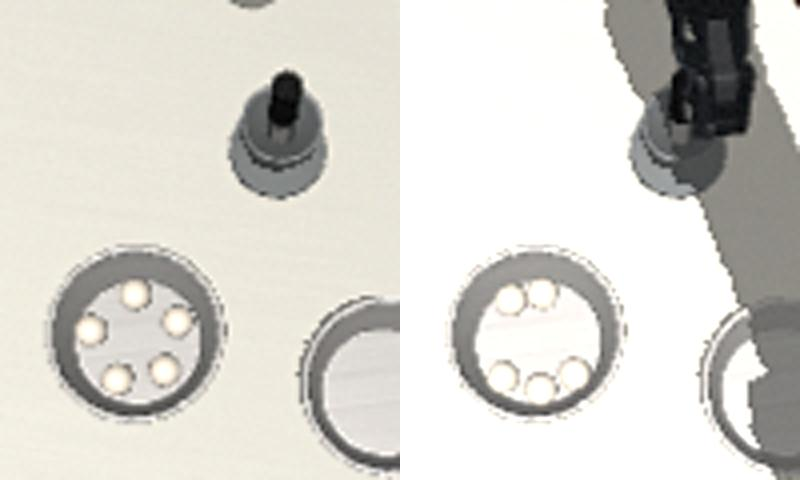

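The rod stands upright as it did at the start, and all five beads are inside the dish and rearranged. The gripper is clear and open. Handing in.

```bash
python3 -c "
from h import *
print(workorder.hand_in()); st()"
```

```text
the job is handed in; nothing more can be done
None
the job is handed in; nothing more can be done
```

I took the rod from its holder, stirred the beads for about 3¾ low turns, put the rod back upright, let go and handed the job in at about 23 s. No verdict was reported.

**Last checks:**
- **Rod:** it stands upright in its holder, and its side view matches the starting picture. The open gripper is about 12 cm above its release height and touches nothing.
- **Beads:** all five are inside the dish and rearranged. Two are clearly more than 10 mm from any starting spot. The other three lie 6–9 mm from a spot some bead started in. Since beads cannot easily pass each other in the ring, at least three should have moved over 10 mm, but I could not tell the beads apart to confirm it.
- **Forces:** wrist force readings during the stir stayed under about 10 N.

**What disagreed:**
- **Gripper position in y:** the top view disagreed with the side view and the arm's own reading by several mm.
- **Stir circle:** it was too far towards +y for about the first 1¾ turns. At the right side the tip read only about 14 mm from the dish centre, where 24 mm was meant. I shifted the circle 4 mm towards −y, and a later picture showed the tip close to 24 mm out for the remaining two turns.
- **Rod-tip detector:** it was about 4 pixels off in the side view, so I measured the tip in the picture by eye instead.

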